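Set the lidding press and hold three clicks

TASK

Unlock the red clamp lever of the lidding press, slide the press head along its rail until its yellow pointer stands at the red mark, and lock the clamp fully again. Then push the white press lever down by its black knob exactly three clicks, counted by feel and never a fourth, and finish while still holding the lever there with the fingers, because it springs back up if let go. Leave the other things on the table where they are.

Things in the scene. Friction and masses are not known exactly. Their poses are not given: they have to be found in the camera images.
- press: orange hand lidding press fixed to the table, base 220 x 480 x 20 mm. Origin: centre of the base's underside; x to its back (away from the robot), y along its rail to the left. The rail, 40 mm wide, top 70 mm over the table, runs along y at x = +50 mm; on it slides the orange head (1.5 N when unclamped, range +-85 mm), whose parts share these axes.
- pointer (a point): tip of the 5 mm wide yellow pointer that sticks out to the rear of the sliding head from a black plate, 112 mm above the table, on the head's centre line. The head's block is 75 x 80 mm and stands 135 mm above the table.
- mark (a point): top of the thin red mark (4 mm wide) standing behind the rail, 112 mm above the table, with a red strip going 31 mm to the rear at its top; fixed to the nest with the tin to be lidded, in line with the tin's centre. The head is on the mark when pointer and mark have the same y along the rail. The head starts to the right (-y) of it.
- slide_post (a point): centre of the top of the blue upright post for sliding the head, 28 mm (x) by 22 mm (y), 147 mm above the table; the post is free from 88 mm to 147 mm above the table; 90 mm to the right (-y) of the pointer. Room for fingers on both y sides (39 mm towards the head's block).
- clamp (a joint): clamp lever of the head, rad: 0 = locked (leaning 0.5 rad from upright towards the robot, -x of the press), 1.2 = end stop, unlocked (leaning 0.7 rad away, +x). Its cam grips the rail from 0 to about 0.6 and lets the head slide freely beyond 0.7; stays where it is left. Takes up to 9 N at the knob. Locked, it holds the head against about 18 N.
- clamp_knob (a point): centre of the red ball, 22 mm across, at the end of the clamp lever, on a 10 mm thick stem; 90 mm from the clamp hinge; on the left (+y) side of the head.
- clamp_hinge (a point): point on the clamp lever's axis (parallel to the press's y) in the ball's plane, 88 mm above the table
- lever: white press lever, bar 18 mm wide, 16 mm thick. Origin on its hinge; reaches 180 mm along its own -x to the knob; y is the hinge axis. Starts raised 0.65 rad from level, end towards the robot, and can be pushed down 0.85 rad. A spring drives it back up (about 8 N at the knob at the top, 11 N farther down), so it rises again if let go.
- lever_knob (a point): centre of the black ball, 30 mm across, on top of the lever's end: 180 mm along the lever's -x and 26 mm along its z from the hinge; about 280 mm above the table at the start. Free on both y sides and above.
- lever_hinge (a point): point on the lever's hinge axis (parallel to the press's y), at mid width, 155 mm above the table
- quadrant: five-toothed click quadrant hidden in the head, on the lever's hinge; set differently each time. Teeth are 0.13 rad (24 mm at the knob) apart. The push at the knob rises 2 to 5 N as the lever's spring pawl climbs a tooth, falls 4 to 9 N as it drops into the notch beyond (one click; the first 0.08 to 0.26 rad down), and rises again from the notch's middle on. In the notch after click three both bodies' x axes are parallel.
- spare_tin: lidded steel tin, 70 mm across, 60 mm tall, loose, standing on the press base's right (-y) end. Bystander: leave it where it is; origin at the centre of its underside
- lids: stack of tin lids, 71 mm across, 40 mm tall, loose, on the press base's left (+y) end. Bystander: leave it where it is; origin at the centre of its underside
- screwdriver: screwdriver lying in front of the press, about 0.2 m long. Bystander: leave it where it is
- tape: yellow ring of tape, 96 mm across, 24 mm high. Bystander: leave it where it is; origin at the centre of its underside
- mug: blue mug, 90 mm tall. Bystander: leave it where it is; origin at the centre of its underside
- bowl: steel bowl, 150 mm across, 50 mm high. Bystander: leave it where it is; origin at the centre of its underside
- jar: amber jar, 72 mm across, 100 mm tall. Bystander: leave it where it is; origin at the centre of its underside

How it is judged:
On the way, in this order (a step that is already met when the one before it is completed fails the run):
1. the clamp is unlocked (value of joint clamp above 0.7 rad), for 0.1 s.
2. the head stands at the mark, within 5 mm (y of pointer in the frame of mark between -0.005 and 0.005 m), for 0.2 s.
3. the clamp is locked again with the head at the mark (all of step 2 and value of joint clamp below 0.12 rad), for 0.2 s.
4. the lever rests behind the third click, held by the fingers (angle between the x axis of lever and the x axis of quadrant, either way round below 0.055 rad and contact force between the fingers and lever above 2 N), for 0.4 s.
At the end, for the whole second after the job is handed in: The fingers still push on or grip the lever (over 2 N), which stands behind the third click, within 0.055 rad of the middle of the third notch; the clamp is locked (within 0.12 rad of its stop) and the pointer is within 5 mm of the mark along the rail (all of step 3 and all of step 4); the arm keeps its last pose, push and grip.
It fails at once if the lever goes past a fourth click (z of lever_knob in the frame of quadrant below 0.0105 m).
It fails at once if a bystander is moved by more than 30 mm (distance of any of spare_tin, lids, screwdriver, tape, mug, bowl, jar from where it was at the start of the episode above 0.03 m).
It also fails if it takes over 72 s, if anything falls off the work surface, if the arm or the gripper's body presses on something with over 40 N, if the wrist force passes 120 N, or if a joint passes its speed limit or range.

ROBOT

A 6-joint arm with a two-finger parallel gripper is mounted at the origin on the work surface. World frame = base frame: x ahead of the robot, y to its left, z up, the work surface at z = 0. Lengths are in m, angles in rad, forces in N, time in s.
With the tool pointing down it reaches from about 0.275 to 0.85 m from the base axis. Payload 5.2 kg.
Tool frame: the origin (TCP) lies midway between the tips of the shut fingers; the grasp point (between the pads) lies 19 mm behind it; z points along the fingers, y is the direction in which the jaws open and shut (so a half turn about z gives the same grasp; the last joint's range is limited). The gripper opens to 85 mm and grips with 20 to 120 N. Pads are 22 mm wide; open, the fingers measure 114 mm over their backs; the gripper's body (76 mm by 85 mm) begins 54 mm behind the grasp point. The pads swing forward as they close: fully open they stand 13 mm farther back than shut.
Start: joints at [-1.437, 0.259, 1.535, -0, 1.348, -0.203], TCP at [0.182, -0.519, 0.204] pointing down, gripper open.
Joint ranges: [-3.14, 3.14], [-0.91, 2.08], [0.19, 2.58], [-1.22, 4.36], [0.22, 2.71], [-3.12, 3.12]. Speed limits (rad/s): [2.57, 2.57, 3.14, 3.14, 3.14, 3.14].

INTERFACE

Orientations are given as a 3x3 rotation matrix whose columns are the frame's x, y, z axes.
In Python, from workcell import ctrl gives the robot as it stands. The module is installed in compiled form; this text tells all that it offers.
- The arm moves only by the shell command python3 -m handwheel 'ROWS' [FORCE]. ROWS is JSON, a list of rows, each a list of 3 entries, a list of its own where there are three numbers: the shift along the tool's x, y, z normalised to -1 to 1, where 1 is 0.2 m, then the turn, a rotation vector about the tool's x, y, z normalised to -1 to 1, where 1 is 120 degrees, then the opening, from 0 (shut) to 1 (fully open). In form: [[[dx, dy, dz], [wx, wy, wz], gripper], ...]. A call has 1 to 8 rows; each row is the pose to reach, as a shift and turn from the pose commanded when the call began, along the tool's axes at that moment; what a row does not reach only later rows make up. A row lasts 1/10 s, in which the tool goes at most 50 mm and 8.59 degrees, less where a joint would pass 70% of its speed; a pose out of reach is approached as far as the arm can. A call with a number of a shift or a turn outside -1 to 1 is refused whole. A call with a gripper value outside its range is refused whole. The fingers move at their own pace and stop on an object; FORCE is the grip in N (left out, the last holds). Time passes only in rows, so rows that repeat a pose let the fingers close. It gives the time, the measured TCP pose, the force and the opening at its end, in the units of the state.
- ctrl.get_obs(): the state, without advancing time (a new reading comes with each control period).
- ctrl.grab_frame(name): name is "scene" or "top" or "wrist"; returns the picture (384x512x3 uint8, red, green, blue); there is no depth.
- ctrl.camera_params(name): a dict with "K" (3x3 intrinsics, pixels), "origin" and "orientation" of the camera in the world. Camera axes: x right, y down, z forward; pixel columns grow to the right and rows downward; lengths in m; the calibration is good to about 2 mm. A picture is of the moment at which its call begins: read the wrist's pose just before it. camera_params takes no time and is no camera call; for the wrist camera it gives the pose at the moment of the call.
- ctrl.close_job(): hands the job in, once; it reports no verdict.
Trained networks look in the newest picture that a camera, given by its name, has taken for a name from the list of things; names that differ only in an ending like _2 or _b are one class to them, and where a whole thing is asked for, a point or a joint stands for the part that bears it (a point fixed in the world has none). Each returns a list of dicts, best first, with "confidence" (0 to 1); they miss things now and then, are a little off and sometimes report something else, mostly with a low value. They report only what shows in the picture. A call takes as long as a camera call.
- ctrl.recognise(camera, thing): "centre" ([column, row] in pixels, amid what is visible of it).
- ctrl.regions_of(camera, thing): "region" (384x512 bool, what is visible of it) and "centre" ([column, row] in pixels, amid what is visible of it).
- ctrl.pinpoint(camera, thing): "centre" ([column, row] in pixels: a listed point, or the origin of a listed thing).
The state is a dict: "time": time; "q": joint angles; "dq": joint speeds; "joint_efforts": joint torques, N m; "tool_pos": TCP position; "tcp_rot": TCP orientation; "ft_force": force on the tool from outside, world axes, zero at the start; "wrist_torque": the same for the moment, N m; "opening": opening from 0.0 (shut) to 1.0 (fully open).
Only numpy, scipy, OpenCV 4.12 (cv2) and the standard library are available. Lean on these libraries where they do the work, as an engineer would, in place of code of your own. Each camera call takes 0.05 s, during which the arm holds its last target.

## Working session

There is one attempt and no reset: what is moved stays moved. The work goes in short steps, Python scripts to look and compute and a shell command to move; the robot and the scene stay as the last step left them, time stands still between calls to the robot, and variables do not carry over. Pictures are saved under pics/ and viewed, and the job is handed in when it is done.

```bash
mkdir -p pics; cat > h.py <<'E'
import numpy as np, cv2
from workcell import ctrl
def grab(n,f):
    im=ctrl.grab_frame(n); cv2.imwrite('pics/'+f,im[:,:,::-1]); return im
def ray(cam,px,P=None):
    P=P or ctrl.camera_params(cam)
    K=np.array(P["K"]);R=np.array(P["orientation"]);o=np.array(P["origin"])
    d=R@np.linalg.solve(K,[px[0],px[1],1.]); return o,d/np.linalg.norm(d)
def tri(rs):
    A=np.zeros((3,3));b=np.zeros(3)
    for o,d in rs:
        M=np.eye(3)-np.outer(d,d);A+=M;b+=M@o
    x=np.linalg.solve(A,b)
    return x,[np.linalg.norm((np.eye(3)-np.outer(d,d))@(x-o)) for o,d in rs]
def atz(r,z):
    o,d=r; return o+d*(z-o[2])/d[2]
def proj(cam,p):
    P=ctrl.camera_params(cam); c=np.array(P["orientation"]).T@(np.array(p)-np.array(P["origin"]));u=np.array(P["K"])@c; return u[:2]/u[2]
E
python3 - <<'E'
from h import *
np.set_printoptions(precision=4,suppress=True)
o=ctrl.get_obs(); print(o)
for c in("scene","top","wrist"):
    grab(c,c+'0.png'); P=ctrl.camera_params(c); print(c,P)
for t in ["pointer","mark","slide_post","clamp_knob","clamp_hinge","lever_knob","lever_hinge","press","spare_tin","lids","screwdriver","jar","mug","bowl","tape"]:
    r={}
    for c in("scene","top"):
        q=ctrl.pinpoint(c,t)
        if q: r[c]=ray(c,q[0]["centre"]); print(t,c,np.round(q[0]["centre"],1),round(q[0]["confidence"],2))
    if len(r)==2: print('   ',*tri(list(r.values())))
print(ctrl.get_obs()["time"])
E
```

```text
{'time': 0.0, 'q': array([-1.4368,  0.2594,  1.5361,  0.    ,  1.348 , -0.2028]), 'dq': array([-0.0002,  0.    , -0.0019, -0.0005, -0.0016,  0.0002]), 'joint_efforts': array([ -0.0004, -44.6028, -29.0574,  -0.0002,   0.0119,   0.    ]), 'tool_pos': array([ 0.1817, -0.5185,  0.2033]), 'tcp_rot': array([[ 0.9438,  0.3305, -0.0002],
       [ 0.3305, -0.9438,  0.0019],
       [ 0.0004, -0.0018, -1.    ]]), 'ft_force': array([0.2502, 0.826 , 0.1133]), 'wrist_torque': array([ 0.0516, -0.0356, -0.0077]), 'opening': 1.00497341942441}
scene {'K': array([[422.946 ,   0.    , 256.7245],
       [  0.    , 422.946 , 193.2282],
       [  0.    ,   0.    ,   1.    ]]), 'origin': array([1.1424, 0.5305, 1.2797]), 'orientation': array([[-0.6467,  0.6005, -0.4703],
       [ 0.7628,  0.5059, -0.4028],
       [-0.004 , -0.6192, -0.7852]])}
top {'K': array([[395.5389,   0.    , 256.1096],
       [  0.    , 395.5389, 190.0571],
       [  0.    ,   0.    ,   1.    ]]), 'origin': array([ 0.417 , -0.0272,  1.4201]), 'orientation': array([[-0.0214, -0.9968,  0.0765],
       [-0.9996,  0.0201, -0.0185],
       
[... 2065 characters left out ...]
 -0.0024] [np.float64(0.0016161568480015653), np.float64(0.0016161568480016378)]
jar scene [364.7 275.2] 0.72
jar top [135.1 221.6] 0.73
    [0.4211 0.376  0.0183] [np.float64(0.0016331911511636137), np.float64(0.001633191151163696)]
mug scene [364.7 241.7] 0.95
mug top [157.8 255. ] 0.8
    [0.2999 0.3032 0.0006] [np.float64(0.004304132614114475), np.float64(0.0043041326141144256)]
bowl scene [253.7 255.9] 0.74
bowl top [365.4 201.6] 0.71
    [ 0.4509 -0.3237 -0.3537] [np.float64(0.22182268939240032), np.float64(0.2218226893924)]
tape scene [232.8 162.3] 0.77
tape top [326.9 245.6] 0.82
    [ 0.3221 -0.2999  0.0088] [np.float64(0.0006641129581212651), np.float64(0.0006641129581212795)]
1.65
```

```bash
python3 - <<'E'
import cv2
a=cv2.imread('pics/scene0.png');b=cv2.imread('pics/top0.png')
cv2.imwrite('pics/scz.png',cv2.resize(a[180:320,170:340],None,fx=4.6,fy=4.2,interpolation=cv2.INTER_CUBIC))
cv2.imwrite('pics/topz.png',cv2.resize(b[90:250,140:320],None,fx=4,fy=3.7,interpolation=cv2.INTER_CUBIC))
E
```

```text
(no output)
```

View pics/scene0.png

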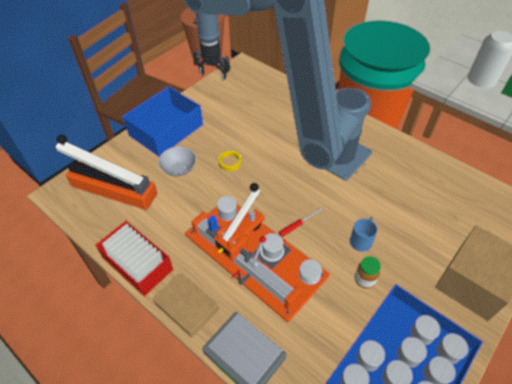

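View pics/top0.png

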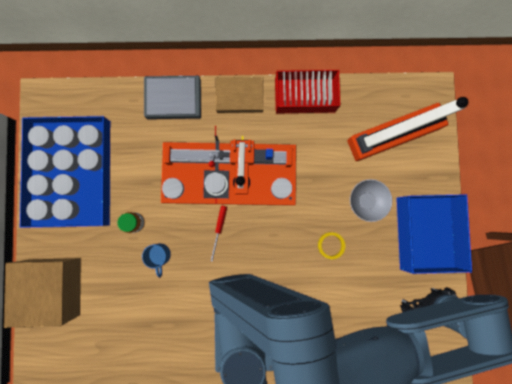

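```bash
ls pics
```

```text
scene0.png
scz.png
top0.png
topz.png
wrist0.png
```

View pics/scz.png

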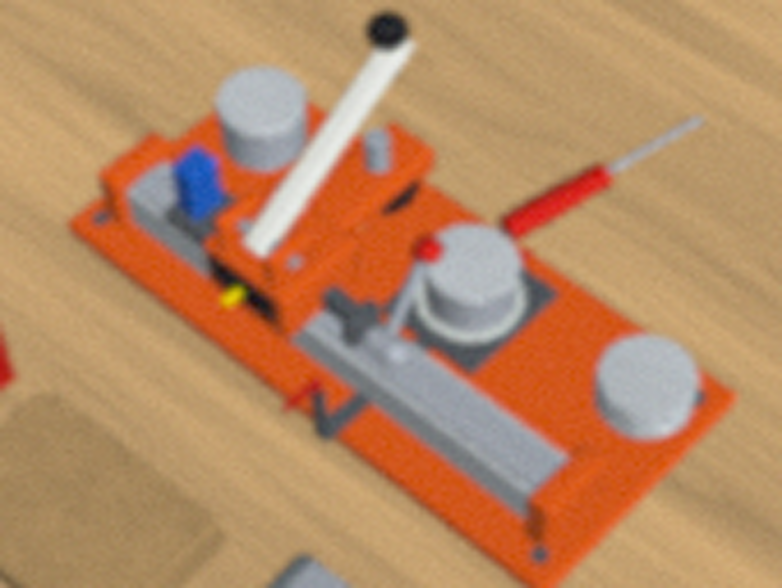

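View pics/topz.png

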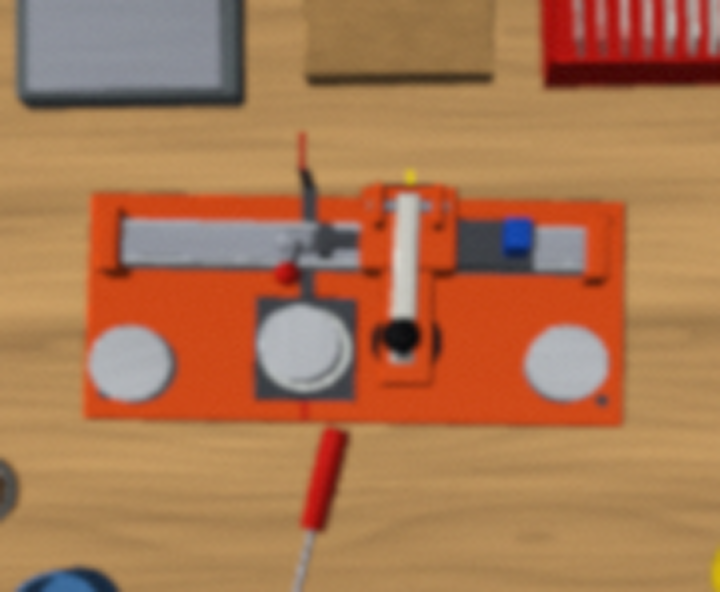

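The scene shows the orange press with its head at about scene (235,245). The red clamp knob is near (263,234), the lever's black knob near (254,187), the yellow pointer near (221,251) and the red mark near (237,274). In the top view the pointer is at (242,138) and the mark at (216,126–135). The networks got the lever knob and hinge wrong here. I'll bring the wrist camera over the press for a second measurement.

```bash
python3 -m handwheel '[[[0.97,-0.67,-0.88],[0,0,0.161],1],[[0.97,-0.67,-0.88],[0,0,0.161],1],[[0.97,-0.67,-0.88],[0,0,0.161],1],[[0.97,-0.67,-0.88],[0,0,0.161],1],[[0.97,-0.67,-0.88],[0,0,0.161],1],[[0.97,-0.67,-0.88],[0,0,0.161],1]]'
```

```text
time: 2.25
tool_pos: [0.3214, -0.3268, 0.382]
tcp_rot: [[1.0, -0.0, 0.001], [-0.0, -1.0, -0.001], [0.001, 0.001, -1.0]]
ft_force: [0.9, -1.0, -0.4]
opening: 0.999
```

```bash
python3 -m handwheel '[[[0.7,-0.94,0],[0,0,0],1],[[0.7,-0.94,0],[0,0,0],1],[[0.7,-0.94,0],[0,0,0],1],[[0.7,-0.94,0],[0,0,0],1],[[0.7,-0.94,0],[0,0,0],1]]' && python3 -m handwheel '[[[0.65,-0.94,0],[0,0,0],1],[[0.65,-0.94,0],[0,0,0],1],[[0.65,-0.94,0],[0,0,0],1],[[0.65,-0.94,0],[0,0,0],1],[[0.65,-0.94,0],[0,0,0],1],[[0.65,-0.94,0],[0,0,0],1],[[0.65,-0.94,0],[0,0,0],1]]'
cat > m.py <<'E'
from h import *
import sys
np.set_printoptions(precision=4,suppress=True)
tag=sys.argv[1]
print(ctrl.get_obs()["tool_pos"],ctrl.get_obs()["tcp_rot"].round(3).tolist())
P=ctrl.camera_params("wrist")
im=grab("wrist",f'w{tag}.png')
im2=cv2.resize(im[:,:,::-1],None,fx=1.5,fy=1.5,interpolation=cv2.INTER_CUBIC)
cv2.imwrite(f'pics/w{tag}z.png',im2)
Z=dict(pointer=.112,mark=.112,slide_post=.147,clamp_knob=.167,clamp_hinge=.088,lever_knob=.285,lever_hinge=.155)
for t in sys.argv[2:]:
    for q in ctrl.pinpoint("wrist",t)[:2]:
        r=ray("wrist",q["centre"],P); print(t,np.round(q["centre"],1),round(q["confidence"],2),atz(r,Z.get(t,0)))
print(ctrl.get_obs()["time"])
E
python3 m.py 1 pointer mark slide_post clamp_knob clamp_hinge lever_knob lever_hinge press
python3 - <<'E'
from h import *
for n,p,z in [("pointer",(242.5,138),.112),("mark",(215.7,126),.112),("markb",(215.7,135),.112),("clampk",(211.7,163.5),.167),("leverk",(240.5,181),.285)]: print(n,atz(ray("top",p),z))
for n,p,z in [("FL",(140+85/4,90+417/3.7),.02),("FR",(140+623/4,90+424/3.7),.02),("BL",(140+93/4,90+193/3.7),.02),("BR",(140+625/4,90+203/3.7),.02)]: print(n,atz(ray("top",p),z))
print(tri([ray("top",(240.5,181)),ray("scene",(170+387/4.6,180+32/4.2))]))
print(tri([ray("top",(211.7,163.5)),ray("scene",(170+429/4.6,180+248/4.2))]))
E
```

```text
time: 2.75
tool_pos: [0.4619, -0.1378, 0.3804]
tcp_rot: [[1.0, 0.001, 0.001], [0.001, -1.0, 0.0], [0.001, -0.0, -1.0]]
ft_force: [0.0, -1.0, -0.1]
opening: 1.0
time: 3.45
tool_pos: [0.5907, 0.0478, 0.3795]
tcp_rot: [[1.0, 0.001, -0.001], [0.001, -1.0, -0.0], [-0.001, 0.0, -1.0]]
ft_force: [-0.7, 0.2, -0.2]
opening: 1.001
[0.5907 0.0478 0.3795] [[1.0, 0.001, -0.001], [0.001, -1.0, -0.0], [-0.001, 0.0, -1.0]]
pointer [307.8  59.1] 0.82 [ 0.6996 -0.0151  0.112 ]
mark [228.5  53.6] 0.9 [0.7057 0.0808 0.112 ]
slide_post [376.1 117.9] 0.77 [ 0.6321 -0.0924  0.147 ]
slide_post [259.1 135.6] 0.72 [0.6115 0.0439 0.147 ]
clamp_knob [220.6 149. ] 0.96 [0.5987 0.0878 0.167 ]
lever_knob [307.4 249.6] 0.79 [0.531  0.0039 0.285 ]
lever_hinge [304.8  91.9] 0.62 [ 0.6611 -0.007   0.155 ]
press [264.  135.9] 0.91 [0.5936 0.0344 0.    ]
3.9
pointer [ 0.69318685 -0.00955168  0.112     ]
mark [0.73556284 0.07950575 0.112     ]
markb [0.70496468 0.07992176 0.112     ]
clampk [0.60096046 0.0894041  0.167     ]
leverk [ 0.53122142 -0.00375926  0.285     ]
FL [0.48648779 0.28249908 0.02      ]
FR [ 0.46994741 -0.19257164  0.02      ]
BL [0.70261311 0.27472422 0.02      ]
BR [ 0.68420486 -0.20061936  0.02      ]
(array([ 0.53162472, -0.0033636 ,  0.27888637]), [np.float64(0.00034254710861552484), np.float64(0.00034254710861540835)])
(array([0.60046195, 0.09032059, 0.16603886]), [np.float64(0.0010454108560239747), np.float64(0.0010454108560239998)])
```

View pics/w1z.png

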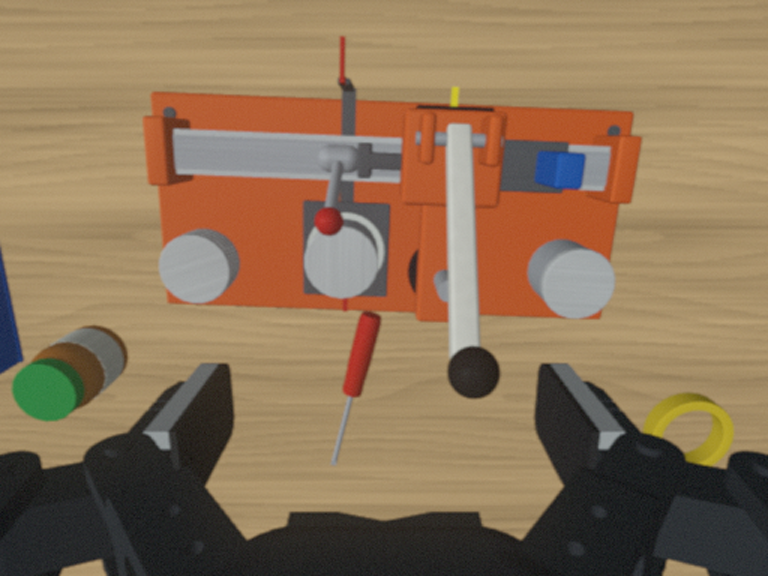

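Press yaw is about −0.037 rad. The clamp knob is at about (0.600, 0.0885, 0.167) from two views, and its height agrees with the text. The pointer is at y≈−0.010 and the mark at y≈0.081, so the head has to slide about 90 mm. I'll descend to above the clamp knob.

```bash
python3 -m handwheel '[[[0.047,-0.203,0.2],[0,0,0.0175],0.6],[[0.047,-0.203,0.45],[0,0,0.0175],0.6],[[0.047,-0.203,0.70],[0,0,0.0175],0.6],[[0.047,-0.203,0.70],[0,0,0.0175],0.6],[[0.047,-0.203,0.70],[0,0,0.0175],0.6]]'
python3 m.py 2 clamp_knob
```

```text
time: 4.4
tool_pos: [0.5997, 0.0878, 0.2398]
tcp_rot: [[0.999, -0.037, -0.002], [-0.037, -0.999, 0.0], [-0.002, 0.0, -1.0]]
ft_force: [0.0, 0.2, 1.2]
opening: 0.603
[0.5997 0.0878 0.2398] [[0.999, -0.037, -0.002], [-0.037, -0.999, 0.0], [-0.002, 0.0, -1.0]]
clamp_knob [250.3 191. ] 0.95 [0.5984 0.0922 0.167 ]
4.5
```

View pics/w2z.png

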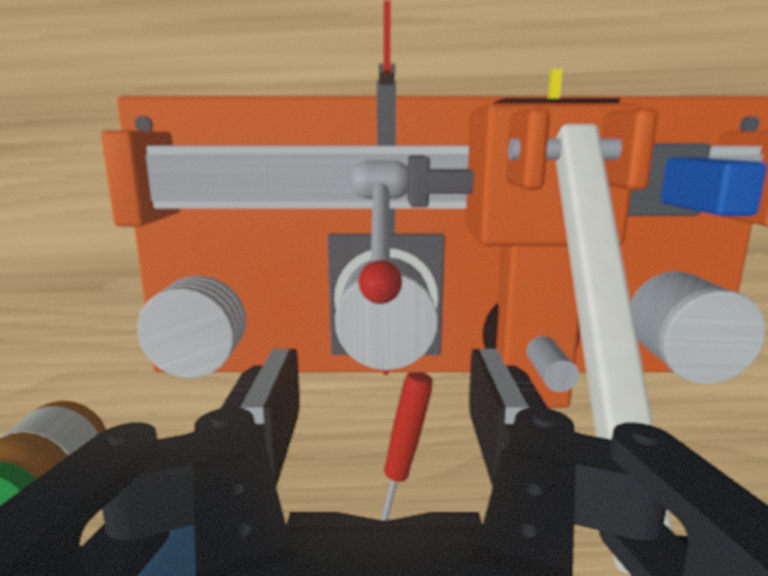

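The knob is at (253,188), level with the mid-line between the fingers (256), and the rail lies horizontal in the picture, so the yaw is right. Next I descend and grip.

```bash
python3 -m handwheel '[[[0,-0.011,0.22],[0,0,0],0.6],[[0,-0.011,0.40],[0,0,0],0.6],[[0,-0.011,0.454],[0,0,0],0.6],[[0,-0.011,0.454],[0,0,0],0.6],[[0,-0.011,0.454],[0,0,0],0.15],[[0,-0.011,0.454],[0,0,0],0.15],[[0,-0.011,0.454],[0,0,0],0],[[0,-0.011,0.454],[0,0,0],0]]' 40
python3 m.py 3 clamp_knob
```

```text
time: 5.3
tool_pos: [0.6011, 0.09, 0.1508]
tcp_rot: [[0.999, -0.037, 0.003], [-0.037, -0.999, -0.0], [0.003, 0.0, -1.0]]
ft_force: [0.8, -1.6, 4.6]
opening: 0.001
[0.6011 0.09   0.1508] [[0.999, -0.037, 0.003], [-0.037, -0.999, -0.0], [0.003, 0.0, -1.0]]
clamp_knob [255.5 242.3] 0.88 [0.599  0.0906 0.167 ]
5.4
```

View pics/w3z.png

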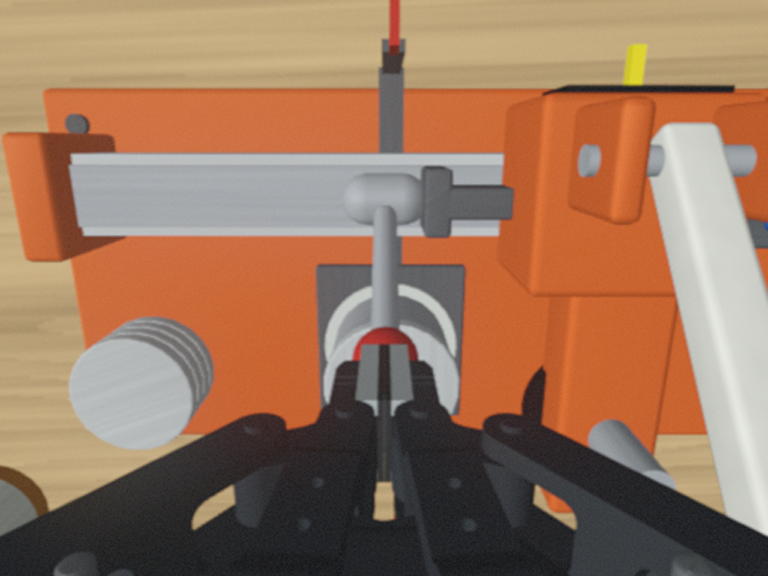

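```bash
python3 - <<'E'
from h import *
np.set_printoptions(precision=4,suppress=True)
o=ctrl.get_obs()
T=o["tool_pos"];print(T,o["ft_force"])
print("tip",proj("wrist",T)*1.5,"grasp",proj("wrist",T+[0,0,.019])*1.5)
h=np.array([.643,.088,.088])
for a in [0,.1,.2,.3,.4,.5,.7]:
    k=h+.09*np.array([np.sin(a-.5),0,np.cos(a-.5)]); print(a,k,proj("wrist",k)*1.5)
print(proj("wrist",h)*1.5)
w=cv2.imread('pics/w3.png'); cv2.imwrite('pics/w3c.png',cv2.resize(w[190:330,180:340],None,fx=5,fy=4.2,interpolation=cv2.INTER_CUBIC))
grab("scene","s3.png"); w=cv2.imread('pics/s3.png'); cv2.imwrite('pics/s3c.png',cv2.resize(w[170:300,190:320],None,fx=5,fy=4.5,interpolation=cv2.INTER_CUBIC))
E
```

```text
[0.6011 0.09   0.1507] [-0.1553 -1.4106  5.4809]
tip [384.5384 338.9824] grasp [384.6906 360.9687]
0 [0.5999 0.088  0.167 ] [391.038 360.866]
0.1 [0.608  0.088  0.1709] [390.3697 342.3524]
0.2 [0.6164 0.088  0.174 ] [389.578  320.4173]
0.3 [0.6251 0.088  0.1762] [388.6699 295.2555]
0.4 [0.634  0.088  0.1776] [387.6588 267.2359]
0.5 [0.643 0.088 0.178] [386.5645 236.9086]
0.7 [0.6609 0.088  0.1762] [384.2348 172.3369]
[385.294  201.5386]
```

View pics/w3c.png

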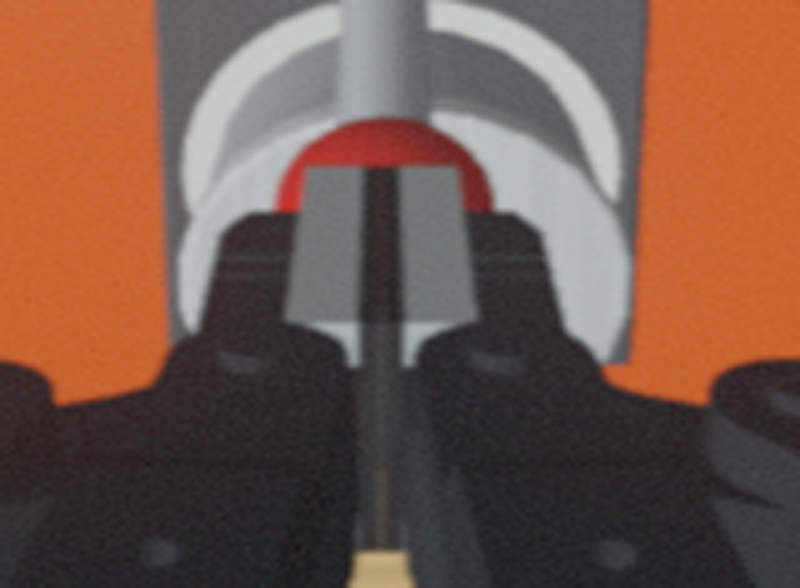

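View pics/s3c.png

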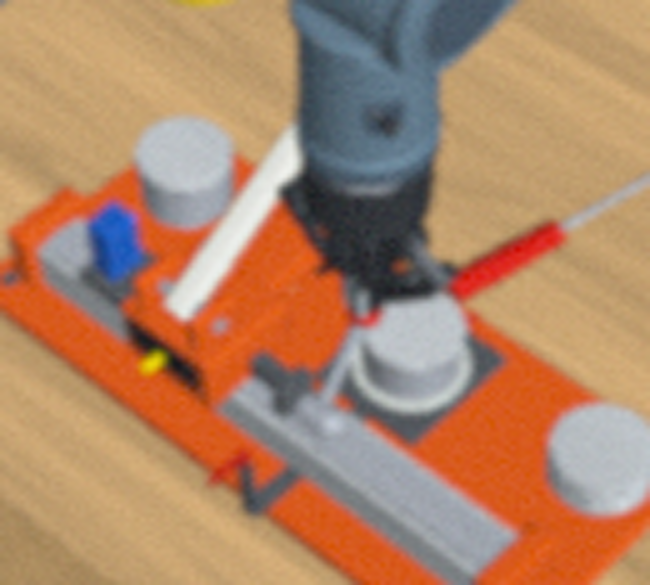

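```bash
python3 - <<'E'
from h import *
np.set_printoptions(precision=4,suppress=True)
T=ctrl.get_obs()["tool_pos"]
f=lambda p:(proj("scene",p)-[190,170])*[5,4.5]
print("tip",f(T),"ball.167",f([.6,.0885,.167]),"ball .14",f([.6,.09,.14]),"ball -x",f([.578,.09,.16]), "grasp",f(T+[0,0,.019]))
# wrist triangulation from shots 1,2: rebuild camera poses relative to tool
P=ctrl.camera_params("wrist");o=ctrl.get_obs();R=o["tcp_rot"];Rc=np.array(P["orientation"]);off=R.T@(np.array(P["origin"])-T);Rr=R.T@Rc
print(off)
def pose(t,Rt): return dict(K=P["K"],origin=np.array(t)+Rt@off,orientation=Rt@Rr)
R1=np.array([[1.0,0.001,-0.001],[0.001,-1,0],[-0.001,0,-1]]);R2=np.array([[0.999,-0.037,-0.002],[-0.037,-0.999,0],[-0.002,0,-1]])
r1=ray("",(219.3,147.3),pose([.5907,.0478,.3795],R1));r2=ray("",(253.3,188),pose([.5997,.0878,.2398],R2))
r3=ray("",(256.3,240),pose(T,R))
print(tri([r1,r2])); print(tri([r1,r2,r3])); print(tri([r2,r3]))
E
```

```text
tip [363.428  322.8507] ball.167 [362.8394 307.9998] ball .14 [364.3802 329.9018] ball -x [387.1337 293.9679] grasp [363.6463 308.1725]
[ 0.0682 -0.0004 -0.1698]
(array([0.6002, 0.0897, 0.1649]), [np.float64(0.00022265713906556236), np.float64(0.00022265713906554835)])
(array([0.6006, 0.0898, 0.1673]), [np.float64(0.0004812235288411819), np.float64(0.00015355323051543526), np.float64(0.0004286418134581871)])
(array([0.6013, 0.09  , 0.1694]), [np.float64(0.0001389221298252545), np.float64(0.00013892212982526806)])
```

```bash
python3 - <<'E'
import cv2
w=cv2.imread('pics/s3.png'); cv2.imwrite('pics/s3d.png',cv2.resize(w[205:265,235:305],None,fx=10,fy=9,interpolation=cv2.INTER_CUBIC))
w=cv2.imread('pics/scene0.png'); cv2.imwrite('pics/s0d.png',cv2.resize(w[205:265,235:305],None,fx=10,fy=9,interpolation=cv2.INTER_CUBIC))
E
```

```text
(no output)
```

View pics/s3d.png

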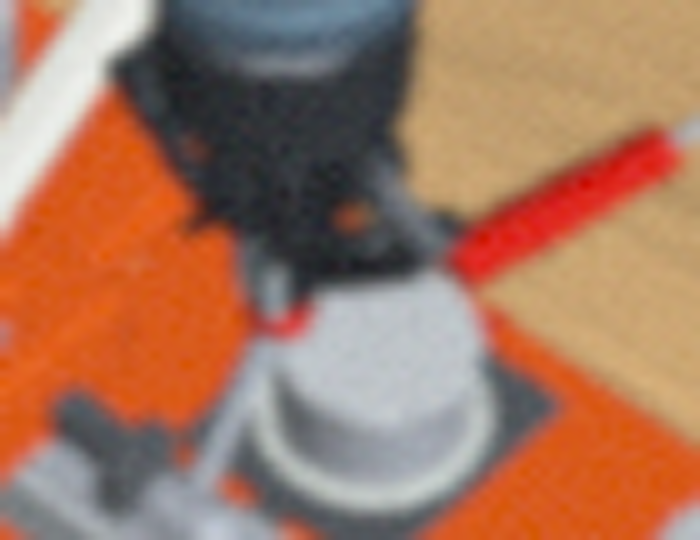

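View pics/s0d.png

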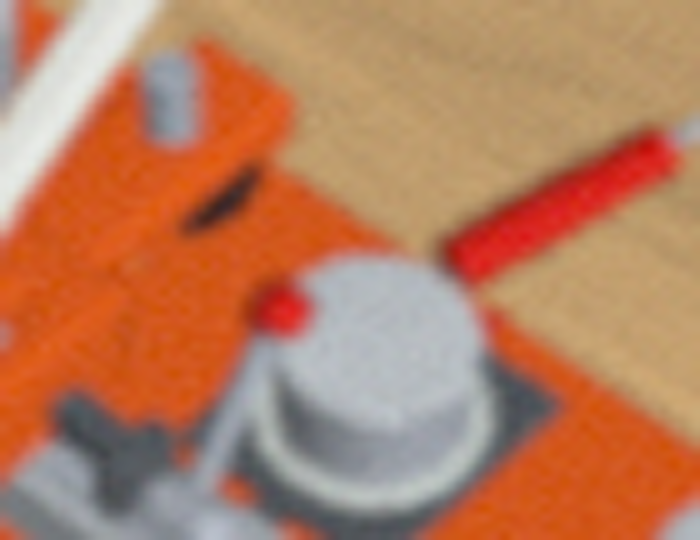

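The fingers have shut on top of the ball. The scene view shows the light pads covering the ball's upper half, the push is 5 N upward, and the ball has not moved. The ball's measured height (0.166) holds across all views, so the real tips stand about 28 mm higher than the reported TCP. I'll open, go 27 mm lower and grip again.

```bash
python3 -m handwheel '[[[0,0,-0.02],[0,0,0],0.6],[[0,0,-0.02],[0,0,0],0.6],[[0,0,-0.02],[0,0,0],0.6],[[0,0,0.06],[0,0,0],0.6],[[0,0,0.135],[0,0,0],0.6],[[0,0,0.135],[0,0,0],0.6]]'
python3 m.py 4 clamp_knob
```

```text
time: 6.05
tool_pos: [0.5983, 0.0902, 0.1197]
tcp_rot: [[0.999, -0.037, -0.005], [-0.037, -0.999, 0.0], [-0.005, -0.0, -1.0]]
ft_force: [-0.3, -0.8, 0.4]
opening: 0.598
[0.5983 0.0902 0.1197] [[0.999, -0.037, -0.005], [-0.037, -0.999, 0.0], [-0.005, -0.0, -1.0]]
clamp_knob [257.3 265.4] 0.6 [0.6006 0.0899 0.167 ]
6.15
```

View pics/w4z.png

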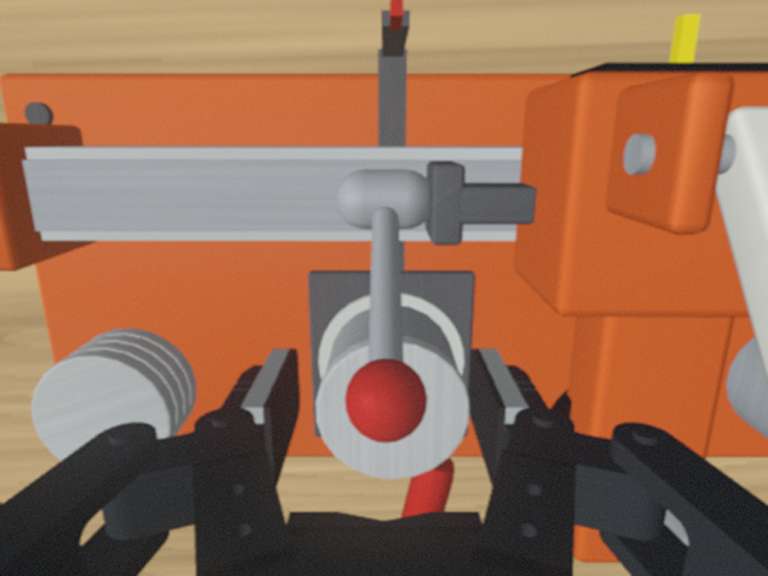

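The ball at (257,267) now sits between the pads. I'll close the gripper.

```bash
python3 -m handwheel '[[[0,0,0],[0,0,0],0.2],[[0,0,0],[0,0,0],0.1],[[0,0,0],[0,0,0],0],[[0,0,0],[0,0,0],0]]' 50
python3 m.py 5
```

```text
time: 6.55
tool_pos: [0.6008, 0.0898, 0.1234]
tcp_rot: [[0.999, -0.037, 0.002], [-0.037, -0.999, -0.001], [0.002, 0.001, -1.0]]
ft_force: [-1.1, -1.9, 5.6]
opening: 0.22
[0.6008 0.0898 0.1234] [[0.999, -0.037, 0.002], [-0.037, -0.999, -0.001], [0.002, 0.001, -1.0]]
6.6
```

View pics/w5z.png

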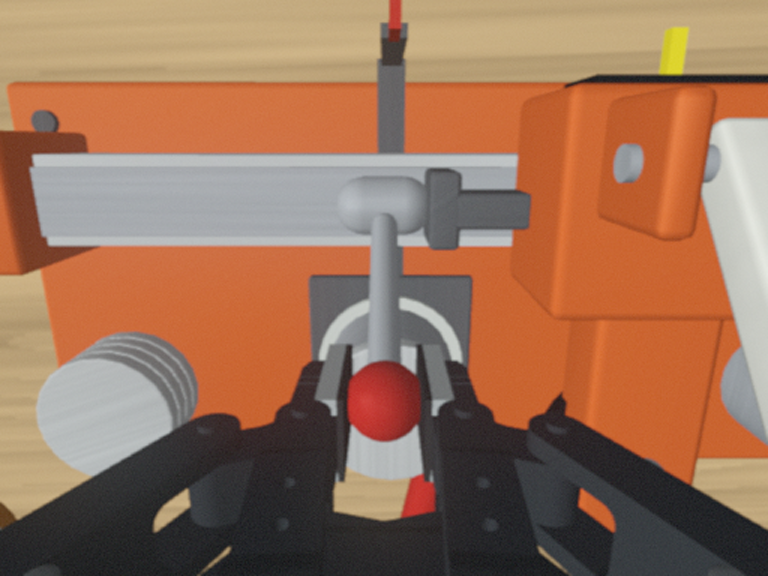

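The knob is gripped (opening 0.22 ≈ 20 mm). Now I swing it along its arc to about 1.05 rad.

```bash
python3 -m handwheel '[[[0.062,0,-0.028],[0,0,0],0],[[0.127,0,-0.046],[0,0,0],0],[[0.193,0,-0.055],[0,0,0],0],[[0.261,0,-0.053],[0,0,0],0],[[0.327,0,-0.041],[0,0,0],0],[[0.391,0,-0.02],[0,0,0],0],[[0.451,0,0.012],[0,0,0],0],[[0.451,0,0.012],[0,0,0],0]]'
python3 m.py 6 pointer mark clamp_knob clamp_hinge
```

```text
time: 7.4
tool_pos: [0.6908, 0.0868, 0.1181]
tcp_rot: [[0.999, -0.037, -0.002], [-0.037, -0.999, 0.0], [-0.002, -0.0, -1.0]]
ft_force: [-0.8, 0.6, -0.1]
opening: -0.001
[0.6908 0.0868 0.1181] [[0.999, -0.037, -0.002], [-0.037, -0.999, 0.0], [-0.002, -0.0, -1.0]]
pointer [431.1 202.7] 0.86 [ 0.6983 -0.0089  0.112 ]
mark [265.3 194.5] 0.82 [0.7064 0.0814 0.112 ]
7.65
```

View pics/w6z.png

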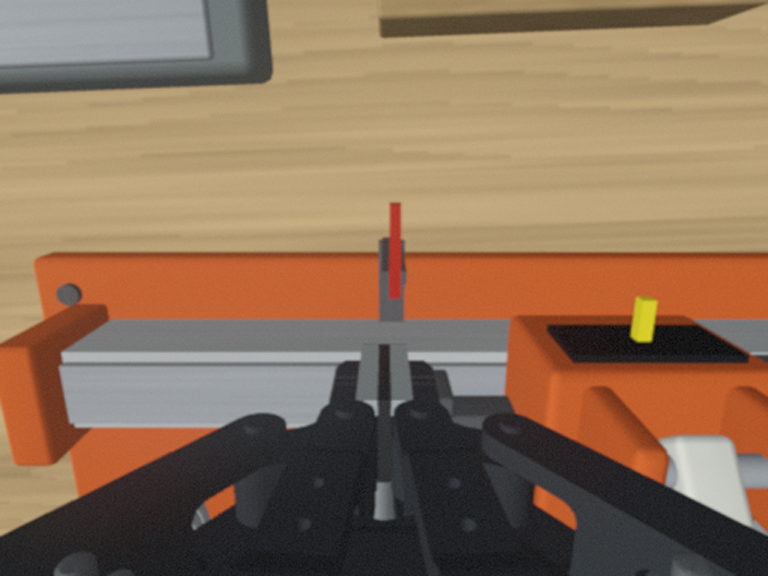

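The fingers slipped off the knob (opening is 0). I'll lift, back off and look.

```bash
python3 -m handwheel '[[[0,0,-0.25],[0,0,0],0],[[0,0,-0.5],[0,0,0],0],[[-0.25,0,-0.55],[0,0,0],0],[[-0.5,0,-0.55],[0,0,0],0],[[-0.5,0,-0.55],[0,0,0],0]]'
python3 m.py 7 pointer mark clamp_knob clamp_hinge
```

```text
time: 8.15
tool_pos: [0.582, 0.0917, 0.2292]
tcp_rot: [[0.999, -0.036, -0.008], [-0.036, -0.999, 0.001], [-0.008, -0.0, -1.0]]
ft_force: [0.2, 0.2, -0.8]
opening: -0.0
[0.582  0.0917 0.2292] [[0.999, -0.036, -0.008], [-0.036, -0.999, 0.001], [-0.008, -0.0, -1.0]]
pointer [382.2  22.4] 0.72 [ 0.699  -0.0098  0.112 ]
mark [264.9  17.5] 0.84 [0.7057 0.0805 0.112 ]
clamp_knob [257.9  99.6] 0.75 [0.6461 0.0883 0.167 ]
clamp_knob [257.4 129. ] 0.59 [0.6269 0.0893 0.167 ]
clamp_hinge [258.2  98.8] 0.62 [0.645  0.0876 0.088 ]
8.4
```

View pics/w7z.png

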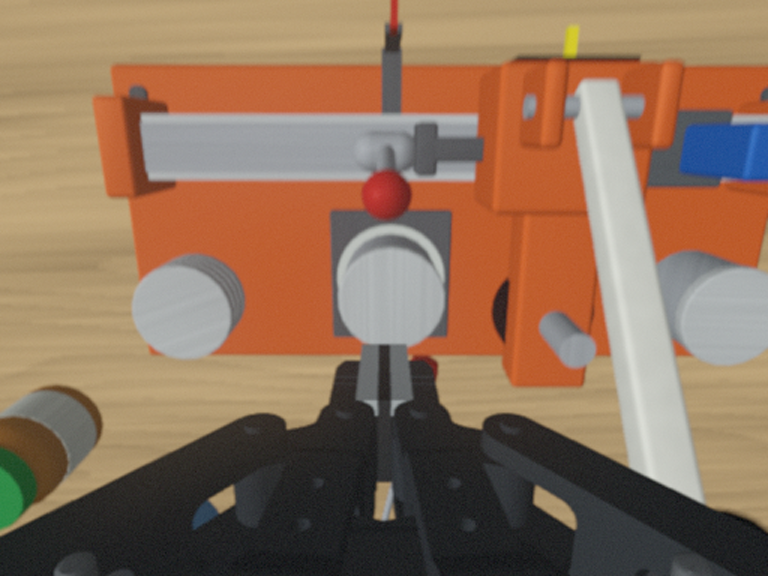

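The knob is now at about x=0.627, so the clamp is only at about 0.33 rad. I'll push it over with shut fingers from the robot's side.

```bash
python3 -m handwheel '[[[0,0,0.2],[0,0,0],0],[[0,0,0.42],[0,0,0],0],[[0,0,0.506],[0,0,0],0],[[0.1,0,0.506],[0,0,0],0],[[0.2,0,0.506],[0,0,0],0],[[0.3,0,0.506],[0,0,0],0],[[0.4,0,0.506],[0,0,0],0],[[0.46,0,0.506],[0,0,0],0]]'
python3 -m handwheel '[[[0,0,0],[0,0,0],0]]'
python3 m.py 8 clamp_knob pointer
```

```text
time: 9.2
tool_pos: [0.6814, 0.0869, 0.1265]
tcp_rot: [[0.999, -0.037, -0.008], [-0.037, -0.999, 0.0], [-0.008, 0.0, -1.0]]
ft_force: [-30.0, 0.2, 11.4]
opening: -0.001
time: 9.3
tool_pos: [0.6799, 0.087, 0.1259]
tcp_rot: [[0.999, -0.037, -0.011], [-0.037, -0.999, 0.0], [-0.011, 0.0, -1.0]]
ft_force: [-9.3, 0.6, 0.4]
opening: 0.0
[0.6799 0.087  0.1259] [[0.999, -0.037, -0.011], [-0.037, -0.999, 0.0], [-0.011, 0.0, -1.0]]
clamp_knob [255.8 208. ] 0.63 [0.7047 0.0864 0.167 ]
pointer [429.5 178.2] 0.63 [ 0.6992 -0.0104  0.112 ]
9.45
```

View pics/w8z.png

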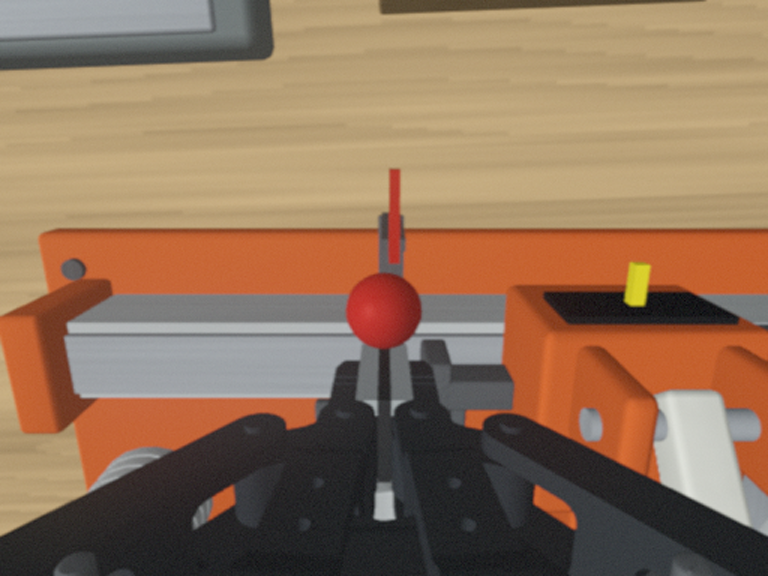

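The clamp is at its end stop (knob at x≈0.70). I'll take the knob between the jaws and slide the head along the rail with it.

```bash
python3 -m handwheel '[[[0,0,0],[0,0,0],0.5],[[0,0,0],[0,0,0],0.5],[[0.06,0,0.02],[0,0,0],0.5],[[0.13,0,0.04],[0,0,0],0.5],[[0.13,0,0.04],[0,0,0],0.2],[[0.13,0,0.04],[0,0,0],0],[[0.13,0,0.04],[0,0,0],0],[[0.13,0,0.04],[0,0,0],0]]' 40
python3 m.py 9 pointer mark
```

```text
time: 10.25
tool_pos: [0.7086, 0.0861, 0.1211]
tcp_rot: [[0.999, -0.037, 0.001], [-0.037, -0.999, -0.0], [0.001, 0.0, -1.0]]
ft_force: [1.3, -1.1, -1.2]
opening: 0.226
[0.7086 0.0861 0.1211] [[0.999, -0.037, 0.001], [-0.037, -0.999, -0.0], [0.001, 0.0, -1.0]]
pointer [425.6 232.1] 0.69 [ 0.6976 -0.0099  0.112 ]
mark [263.2 222.8] 0.82 [0.7067 0.0823 0.112 ]
10.4
```

View pics/w9z.png

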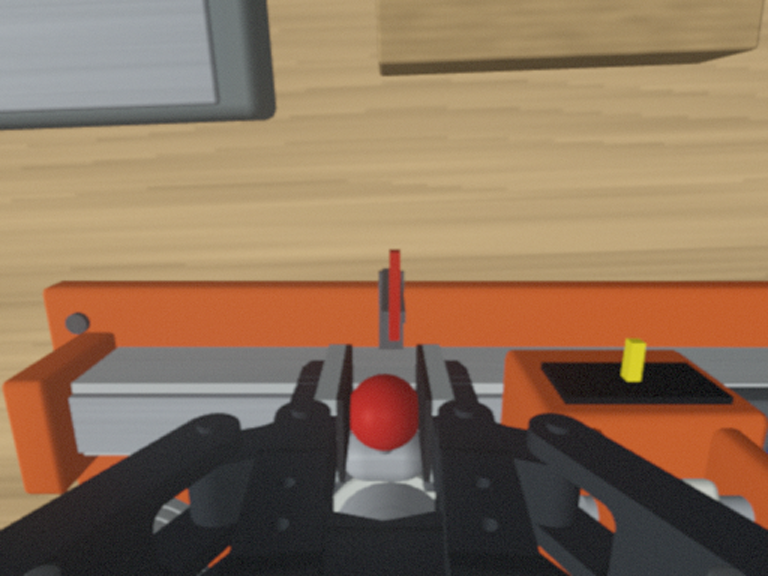

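```bash
python3 -m handwheel '[[[0,-0.05,0],[0,0,0],0],[[0,-0.15,0],[0,0,0],0],[[0,-0.25,0],[0,0,0],0],[[0,-0.35,0],[0,0,0],0],[[0,-0.42,0],[0,0,0],0],[[0,-0.43,0],[0,0,0],0],[[0,-0.43,0],[0,0,0],0]]'
python3 m.py 10 pointer mark
python3 - <<'E'
import cv2
w=cv2.imread('pics/w10.png');cv2.imwrite('pics/w10c.png',cv2.resize(w[120:270,300:460],None,fx=4.8,fy=4,interpolation=cv2.INTER_CUBIC))
E
```

```text
time: 11.1
tool_pos: [0.7118, 0.1742, 0.1212]
tcp_rot: [[0.999, -0.035, 0.001], [-0.035, -0.999, 0.001], [0.001, -0.001, -1.0]]
ft_force: [3.0, 1.4, 3.0]
opening: 0.225
[0.7118 0.1742 0.1212] [[0.999, -0.035, 0.001], [-0.035, -0.999, 0.001], [0.001, -0.001, -1.0]]
pointer [423.6 230.7] 0.75 [0.7019 0.0795 0.112 ]
mark [418.8 223.6] 0.82 [0.7063 0.0826 0.112 ]
11.25
```

View pics/w10z.png

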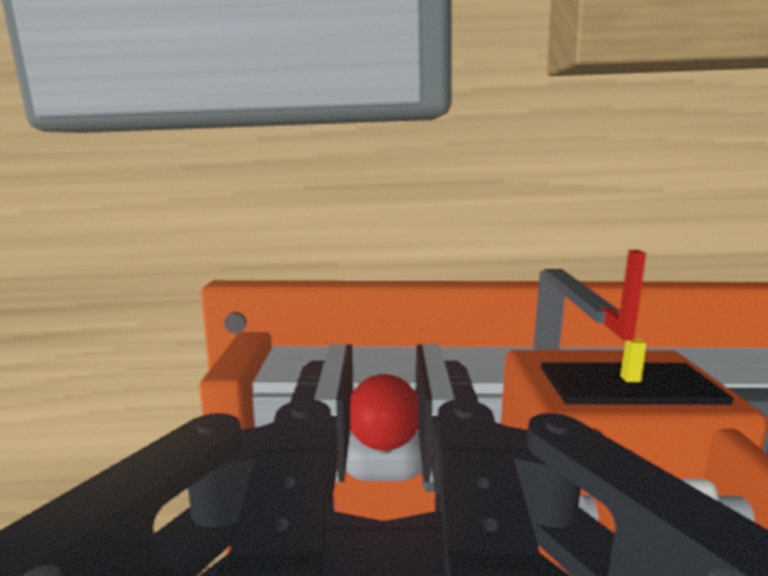

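View pics/w10c.png

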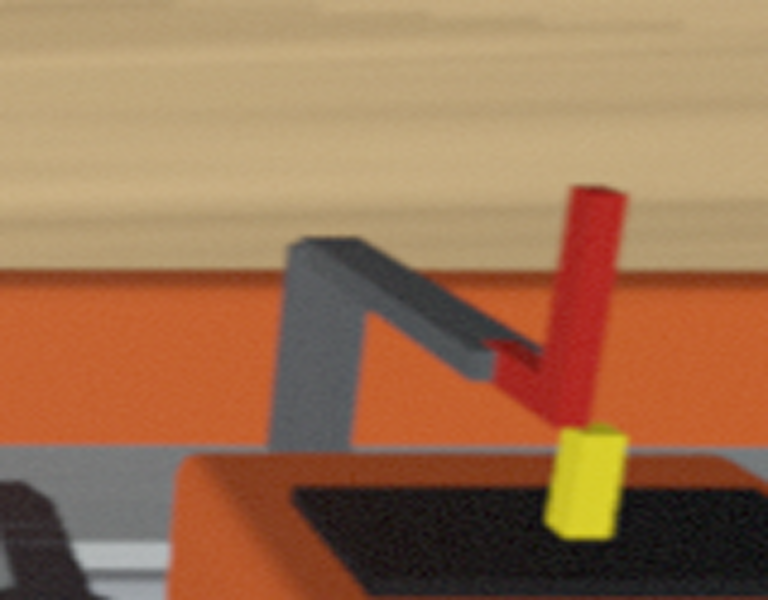

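The pointer is still about 3–5 mm right of the mark. I'll slide 4.2 mm more, release, and view both from straight above before locking.

```bash
python3 -m handwheel '[[[0,-0.01,0],[0,0,0],0],[[0,-0.021,0],[0,0,0],0],[[0,-0.021,0],[0,0,0],0],[[0,-0.021,0],[0,0,0],0]]'
python3 -m handwheel '[[[0,0,0],[0,0,0],0.5],[[0,0,0],[0,0,0],0.5],[[0,0,0],[0,0,0],0.5],[[0,0,-0.2],[0,0,0],0.5],[[0,0,-0.45],[0,0,0],0.5],[[0,0.25,-0.7],[0,0,0],0.5],[[0,0.47,-0.8],[0,0,0],0.5],[[0,0.47,-0.8],[0,0,0],0.5]]'
python3 m.py 11 pointer mark clamp_knob
python3 - <<'E'
import cv2
w=cv2.imread('pics/w11.png');cv2.imwrite('pics/w11c.png',cv2.resize(w[100:260,180:340],None,fx=5,fy=3.75,interpolation=cv2.INTER_CUBIC))
E
```

```text
time: 11.65
tool_pos: [0.712, 0.1758, 0.121]
tcp_rot: [[0.999, -0.037, 0.001], [-0.037, -0.999, -0.0], [0.001, 0.0, -1.0]]
ft_force: [3.0, -1.3, 4.0]
opening: 0.227
time: 12.45
tool_pos: [0.7091, 0.0789, 0.2845]
tcp_rot: [[0.999, -0.039, 0.005], [-0.039, -0.999, -0.002], [0.005, 0.002, -1.0]]
ft_force: [-0.5, 0.1, 0.2]
opening: 0.501
[0.7091 0.0789 0.2845] [[0.999, -0.039, 0.005], [-0.039, -0.999, -0.002], [0.005, 0.002, -1.0]]
pointer [254.2 170.7] 0.74 [0.702  0.0807 0.112 ]
mark [252.  166.2] 0.82 [0.7068 0.0828 0.112 ]
clamp_knob [148.9 186.5] 0.74 [0.7034 0.1731 0.167 ]
12.65
```

View pics/w11z.png

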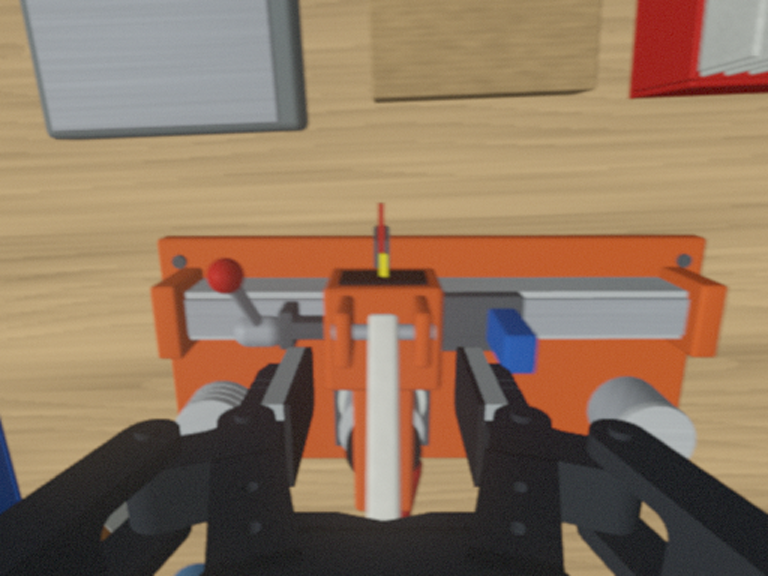

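View pics/w11c.png

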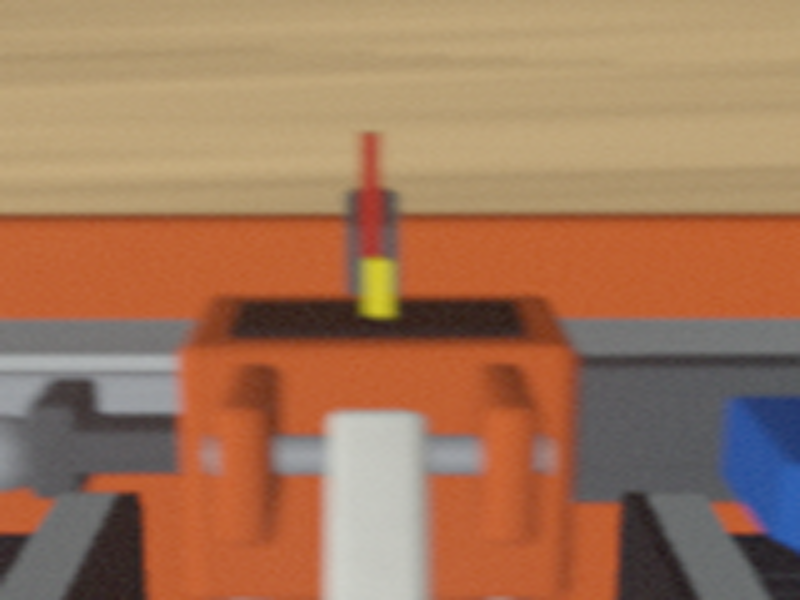

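The pointer is within about 1.5 mm of the mark (network 2 mm, my edge reading 1.3 mm). Next I bring the shut fingers behind the knob and push the clamp back to locked.

```bash
python3 -m handwheel '[[[0.163,-0.2,0],[0,0,0],0],[[0.163,-0.4,0],[0,0,0],0],[[0.163,-0.471,0],[0,0,0],0],[[0.163,-0.471,0.2],[0,0,0],0],[[0.163,-0.471,0.42],[0,0,0],0],[[0.163,-0.471,0.5],[0,0,0],0],[[0.163,-0.471,0.5],[0,0,0],0]]'
python3 m.py 12 clamp_knob pointer mark
```

```text
time: 13.35
tool_pos: [0.7408, 0.1768, 0.1743]
tcp_rot: [[0.999, -0.035, -0.011], [-0.035, -0.999, -0.001], [-0.011, 0.001, -1.0]]
ft_force: [0.1, -0.6, 0.6]
opening: -0.0
[0.7408 0.1768 0.1743] [[0.999, -0.035, -0.011], [-0.035, -0.999, -0.001], [-0.011, 0.001, -1.0]]
pointer [389.3 236.4] 0.79 [0.7031 0.0791 0.112 ]
mark [385.5 232.4] 0.63 [0.7064 0.0822 0.112 ]
13.55
```

View pics/w12z.png

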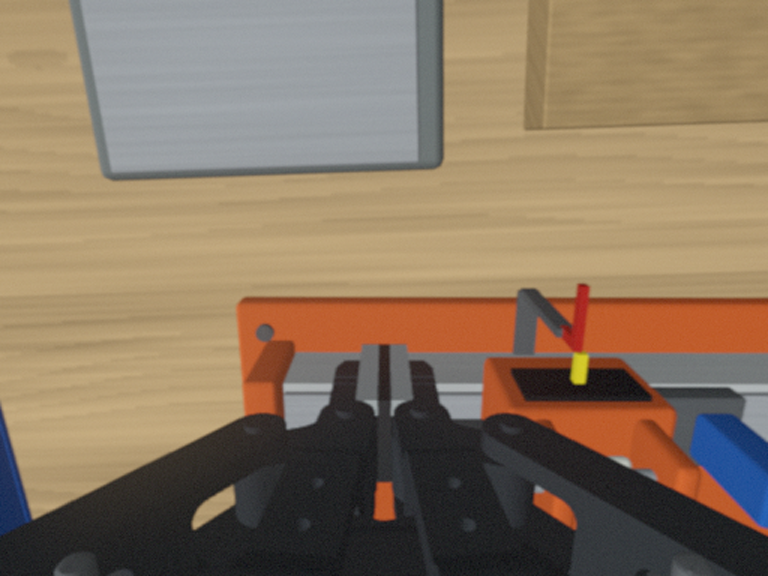

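```bash
python3 -m handwheel '[[[0.03,0.01,0.15],[0,0,0],0],[[0.03,0.01,0.255],[0,0,0],0],[[0.03,0.01,0.255],[0,0,0],0],[[0.03,0.01,0.255],[0,0,0],0]]'
python3 m.py 13
python3 - <<'E'
from h import *
grab("scene","s13.png"); w=cv2.imread('pics/s13.png'); cv2.imwrite('pics/s13c.png',cv2.resize(w[190:300,200:320],None,fx=6,fy=5,interpolation=cv2.INTER_CUBIC))
print(ctrl.get_obs()["tool_pos"])
E
```

```text
time: 13.95
tool_pos: [0.7508, 0.1731, 0.1313]
tcp_rot: [[0.999, -0.037, 0.002], [-0.037, -0.999, 0.0], [0.002, -0.0, -1.0]]
ft_force: [0.1, -0.3, 0.3]
opening: 0.002
[0.7508 0.1731 0.1313] [[0.999, -0.037, 0.002], [-0.037, -0.999, 0.0], [0.002, -0.0, -1.0]]
14.0
[0.75156092 0.17330819 0.13260637]
```

View pics/s13c.png

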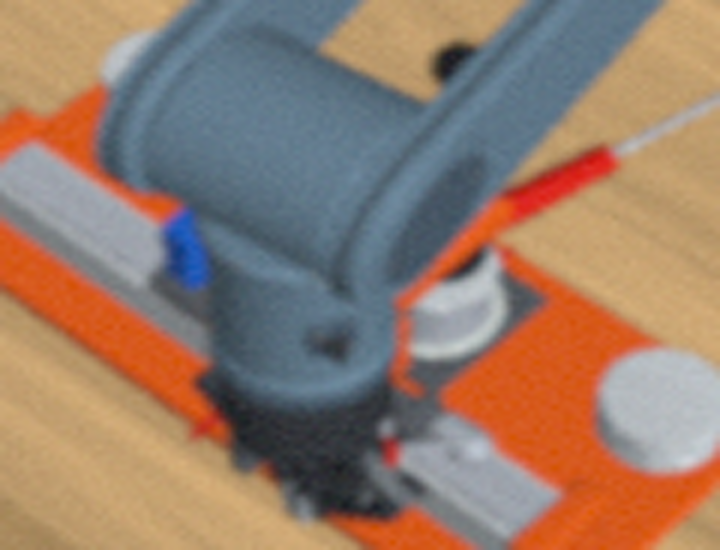

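```bash
python3 -m handwheel '[[[0,0.008,0.05],[0,0,0],0],[[-0.1,0.008,0.055],[0,0,0],0],[[-0.2,0.008,0.055],[0,0,0],0],[[-0.3,0.008,0.055],[0,0,0],0],[[-0.4,0.008,0.055],[0,0,0],0],[[-0.5,0.008,0.055],[0,0,0],0],[[-0.59,0.008,0.055],[0,0,0],0],[[-0.65,0.008,0.055],[0,0,0],0]]'
python3 -m handwheel '[[[0,0,0],[0,0,0],0],[[0,0,0],[0,0,0],0]]'
python3 m.py 14 clamp_knob clamp_hinge pointer mark
```

```text
time: 14.85
tool_pos: [0.6264, 0.1757, 0.1216]
tcp_rot: [[0.999, -0.037, 0.016], [-0.037, -0.999, -0.0], [0.016, -0.001, -1.0]]
ft_force: [26.6, -4.1, 5.4]
opening: 0.003
time: 15.05
tool_pos: [0.6269, 0.1754, 0.1226]
tcp_rot: [[0.999, -0.038, 0.016], [-0.038, -0.999, -0.0], [0.016, -0.0, -1.0]]
ft_force: [12.1, -2.7, 4.1]
opening: -0.001
[0.6269 0.1754 0.1226] [[0.999, -0.038, 0.016], [-0.038, -0.999, -0.0], [0.016, -0.0, -1.0]]
clamp_knob [248.8 319.1] 0.83 [0.6015 0.1798 0.167 ]
clamp_hinge [252.8 177.1] 0.64 [0.646  0.1769 0.088 ]
pointer [437.7  74.7] 0.81 [0.7013 0.0803 0.112 ]
mark [433.5  63.3] 0.56 [0.7068 0.0829 0.112 ]
15.3
```

View pics/w14z.png

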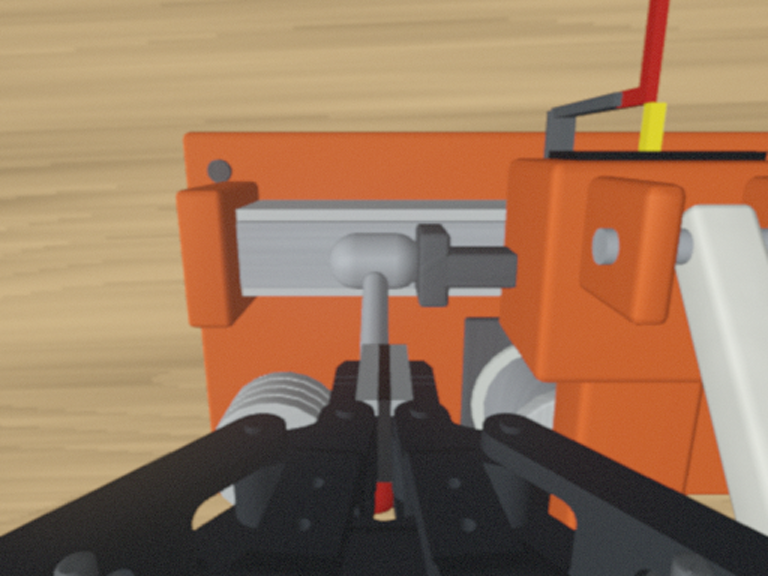

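The clamp is back at its stop: the knob is at x≈0.6015 with the hinge at 0.646, a lean of about 0.5 rad. I'll retreat and check from above.

```bash
python3 -m handwheel '[[[0.04,0,0],[0,0,0],0],[[0.04,0,-0.25],[0,0,0],0],[[0.04,0,-0.5],[0,0,0],0],[[0,0,-0.75],[0,0,0],0.6],[[-0.1,0.1,-1],[0,0,0],0.6],[[-0.22,0.3,-1],[0,0,0],0.6],[[-0.22,0.46,-1],[0,0,0],0.6],[[-0.22,0.46,-1],[0,0,0],0.6]]'
python3 -m handwheel '[[[0,0,-0.4],[0,0,0],0.6],[[0,0,-0.4],[0,0,0],0.6],[[0,0,-0.4],[0,0,0],0.6]]'
python3 m.py 15 clamp_knob clamp_hinge pointer mark lever_knob lever_hinge
python3 - <<'E'
import cv2
w=cv2.imread('pics/w15.png');cv2.imwrite('pics/w15c.png',cv2.resize(w[0:150,170:330],None,fx=5,fy=4,interpolation=cv2.INTER_CUBIC))
E
```

```text
time: 16.1
tool_pos: [0.5723, 0.0826, 0.3199]
tcp_rot: [[0.999, -0.041, 0.002], [-0.041, -0.999, -0.002], [0.002, 0.002, -1.0]]
ft_force: [0.0, 0.7, -1.0]
opening: 0.604
time: 16.4
tool_pos: [0.5742, 0.0865, 0.4036]
tcp_rot: [[0.999, -0.037, 0.008], [-0.037, -0.999, 0.0], [0.008, -0.001, -1.0]]
ft_force: [0.6, -0.2, 1.1]
opening: 0.602
[0.5742 0.0865 0.4036] [[0.999, -0.037, 0.008], [-0.037, -0.999, 0.0], [0.008, -0.001, -1.0]]
clamp_knob [176.2 129.5] 0.62 [0.6073 0.1802 0.167 ]
clamp_knob [252.1 219.2] 0.62 [0.4909 0.0945 0.167 ]
pointer [256.7  46. ] 0.87 [0.7035 0.0808 0.112 ]
pointer [ 98.4 230.6] 0.47 [0.4612 0.3211 0.112 ]
mark [254.9  43.5] 0.9 [0.7065 0.083  0.112 ]
lever_knob [251.2 217.4] 0.97 [0.5362 0.0923 0.285 ]
lever_knob [191.8  95.1] 0.21 [0.6445 0.1368 0.285 ]
lever_hinge [257.2  77.1] 0.55 [0.6636 0.0818 0.155 ]
16.75
```

View pics/w15z.png

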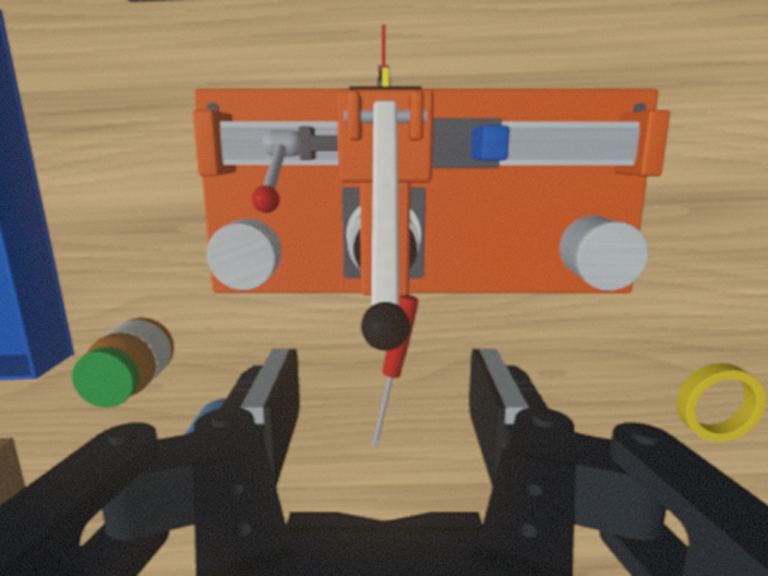

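View pics/w15c.png

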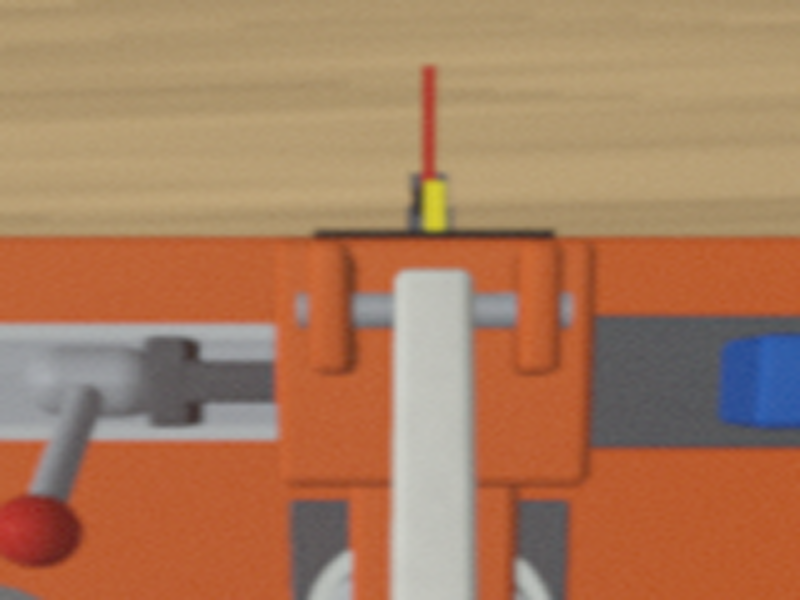

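The wrist view shows the clamp back at its locked lean and the pointer about 1 mm from the mark. The lever knob is at about (257,218), which gives (0.535, 0.087). I'll push it from above with shut fingers, first moving over it.

```bash
python3 -m handwheel '[[[-0.193,0.005,0.1],[0,0,0],0],[[-0.193,0.005,0.3],[0,0,0],0],[[-0.193,0.005,0.5],[0,0,0],0],[[-0.193,0.005,0.52],[0,0,0],0],[[-0.193,0.005,0.52],[0,0,0],0],[[-0.193,0.005,0.52],[0,0,0],0]]'
python3 m.py 16 lever_knob clamp_knob
python3 - <<'E'
from h import *
for c,b in (("scene",(190,270,170,280)),("top",(130,240,180,290))):
    w=grab(c,f"{c}16.png")[:,:,::-1]; cv2.imwrite(f'pics/{c}16c.png',cv2.resize(w[b[0]-30:b[1],b[2]:b[3]],None,fx=6,fy=5,interpolation=cv2.INTER_CUBIC))
print(ctrl.get_obs()["tool_pos"],ctrl.get_obs()["ft_force"])
for t in("clamp_knob","clamp_hinge"): print(t,[(q["centre"],q["confidence"],) for q in ctrl.pinpoint("scene",t)[:2]])
E
```

```text
time: 17.35
tool_pos: [0.5355, 0.0864, 0.2968]
tcp_rot: [[0.999, -0.037, 0.003], [-0.037, -0.999, -0.0], [0.003, 0.0, -1.0]]
ft_force: [0.7, 0.1, 0.4]
opening: -0.001
[0.5355 0.0864 0.2968] [[0.999, -0.037, 0.003], [-0.037, -0.999, -0.0], [0.003, 0.0, -1.0]]
lever_knob [250.7 216.1] 0.73 [0.537  0.0895 0.285 ]
clamp_knob [144.2  99.5] 0.68 [0.6033 0.1797 0.167 ]
clamp_knob [354.7  50.5] 0.39 [0.6358 0.0011 0.167 ]
17.5
[0.53502503 0.08638108 0.29604   ] [-0.05636092  0.04865661 -0.50494195]
clamp_knob [([285.4, 254.1], 0.5)]
clamp_hinge [([275.5, 278.6], 0.66), ([360.4, 242.1], 0.31)]
```

View pics/w16z.png

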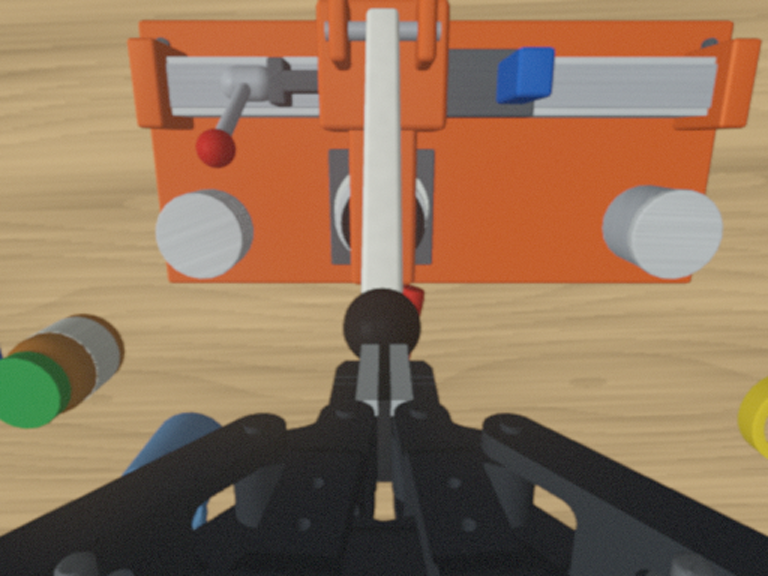

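View pics/scene16c.png

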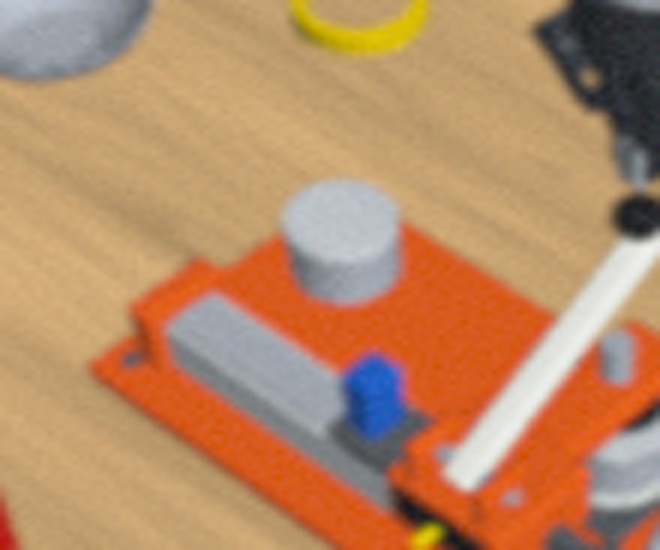

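The fingers are right over the knob, which is centred at (255,217). The clamp knob at x=0.603 with the hinge at 0.646 confirms locked. I'll descend to contact, then follow the arc in small steps and watch the force.

```bash
python3 -m handwheel '[[[0,0,0.05],[0,0,0],0],[[0,0,0.09],[0,0,0],0],[[0,0,0.09],[0,0,0],0]]'|tr '\n' ' '; echo
python3 -m handwheel '[[[0,0,0.015],[0,0,0],0],[[0,0,0.015],[0,0,0],0]]'|tr '\n' ' '; echo
python3 -m handwheel '[[[0,0,0.015],[0,0,0],0],[[0,0,0.015],[0,0,0],0]]'|tr '\n' ' '
```

```text
time: 18.0 tool_pos: [0.5332, 0.0864, 0.2746] tcp_rot: [[0.999, -0.037, -0.004], [-0.037, -0.999, 0.0], [-0.004, -0.0, -1.0]] ft_force: [-1.1, -0.4, 0.1] opening: 0.001 
time: 18.2 tool_pos: [0.5341, 0.0864, 0.2733] tcp_rot: [[0.999, -0.037, -0.001], [-0.037, -0.999, 0.0], [-0.001, 0.0, -1.0]] ft_force: [-0.4, 0.1, -0.5] opening: 0.0 
time: 18.4 tool_pos: [0.5346, 0.0864, 0.2723] tcp_rot: [[0.999, -0.037, 0.002], [-0.037, -0.999, -0.0], [0.002, 0.0, -1.0]] ft_force: [-2.0, 0.2, 5.8] opening: -0.001
```

Contact came at reported z 0.2725, as the offset predicted. Now I step along the arc, about 0.02 rad per call.

```bash
f(){ tr '\n' ' ' | sed -E 's/tcp_rot.*ft_force/ft/;s/opening.*//'; echo; }
python3 -m handwheel '[[[-0.012,0,0.0135],[0,0,0],0],[[-0.012,0,0.0135],[0,0,0],0]]'|f
python3 -m handwheel '[[[-0.012,0,0.0135],[0,0,0],0],[[-0.012,0,0.0135],[0,0,0],0]]'|f
python3 -m handwheel '[[[-0.012,0,0.0135],[0,0,0],0],[[-0.012,0,0.0135],[0,0,0],0]]'|f
python3 -m handwheel '[[[-0.012,0,0.0135],[0,0,0],0],[[-0.012,0,0.0135],[0,0,0],0]]'|f
python3 -m handwheel '[[[-0.012,0,0.0135],[0,0,0],0],[[-0.012,0,0.0135],[0,0,0],0]]'|f
python3 -m handwheel '[[[-0.012,0,0.0135],[0,0,0],0],[[-0.012,0,0.0135],[0,0,0],0]]'|f
```

```text
time: 18.6 tool_pos: [0.5333, 0.0865, 0.2709] ft: [-1.1, -0.3, 11.7] 
time: 18.8 tool_pos: [0.5308, 0.0866, 0.2686] ft: [-1.7, -0.3, 13.5] 
time: 19.0 tool_pos: [0.5281, 0.0867, 0.2659] ft: [-2.3, 0.2, 14.8] 
time: 19.2 tool_pos: [0.5254, 0.0868, 0.2633] ft: [-3.8, 0.2, 15.4] 
time: 19.4 tool_pos: [0.5228, 0.0869, 0.2606] ft: [-4.2, -0.4, 16.9] 
time: 19.6 tool_pos: [0.5202, 0.087, 0.2578] ft: [-5.9, 0.5, 16.6]
```

```bash
f(){ tr '\n' ' ' | sed -E 's/tcp_rot.*ft_force/ft/;s/opening.*//'; echo; }
python3 -m handwheel '[[[-0.014,0,0.0145],[0,0,0],0],[[-0.014,0,0.0145],[0,0,0],0]]'|f
python3 -m handwheel '[[[-0.014,0,0.0145],[0,0,0],0],[[-0.014,0,0.0145],[0,0,0],0]]'|f
python3 -m handwheel '[[[-0.014,0,0.0145],[0,0,0],0],[[-0.014,0,0.0145],[0,0,0],0]]'|f
python3 -m handwheel '[[[-0.013,0,0.0145],[0,0,0],0],[[-0.013,0,0.0145],[0,0,0],0]]'|f
python3 -m handwheel '[[[-0.013,0,0.0145],[0,0,0],0],[[-0.013,0,0.0145],[0,0,0],0]]'|f
```

```text
time: 19.8 tool_pos: [0.5175, 0.0871, 0.2548] ft: [-4.9, 1.1, 16.7] 
time: 20.0 tool_pos: [0.5148, 0.0872, 0.2518] ft: [-4.4, -0.1, 15.1] 
time: 20.2 tool_pos: [0.5123, 0.0873, 0.2488] ft: [-4.2, -0.0, 14.8] 
time: 20.4 tool_pos: [0.5101, 0.0873, 0.2461] ft: [-3.8, 0.3, 15.3] 
time: 20.6 tool_pos: [0.5087, 0.0874, 0.2442] ft: [-1.3, -0.1, 18.5]
```

```bash
f(){ tr '\n' ' ' | sed -E 's/tcp_rot.*ft_force/ft/;s/opening.*//'; echo; }
python3 -m handwheel '[[[-0.006,0,0.0075],[0,0,0],0],[[-0.006,0,0.0075],[0,0,0],0]]'|f
python3 -m handwheel '[[[-0.006,0,0.0075],[0,0,0],0],[[-0.006,0,0.0075],[0,0,0],0]]'|f
python3 -m handwheel '[[[-0.006,0,0.0075],[0,0,0],0],[[-0.006,0,0.0075],[0,0,0],0]]'|f
python3 -m handwheel '[[[-0.006,0,0.0075],[0,0,0],0],[[-0.006,0,0.0075],[0,0,0],0]]'|f
python3 -m handwheel '[[[-0.006,0,0.0075],[0,0,0],0],[[-0.006,0,0.0075],[0,0,0],0]]'|f
python3 -m handwheel '[[[-0.006,0,0.0075],[0,0,0],0],[[-0.006,0,0.0075],[0,0,0],0]]'|f
```

```text
time: 20.8 tool_pos: [0.5082, 0.0874, 0.2435] ft: [-1.4, 0.0, 20.0] 
time: 21.0 tool_pos: [0.5066, 0.0875, 0.2415] ft: [-1.2, 0.0, 15.3] 
time: 21.2 tool_pos: [0.5048, 0.0876, 0.239] ft: [-1.9, -0.6, 12.8] 
time: 21.4 tool_pos: [0.5034, 0.0876, 0.2372] ft: [-1.3, 0.3, 11.9] 
time: 21.6 tool_pos: [0.5019, 0.0876, 0.2351] ft: [-0.2, 0.6, 9.1] 
time: 21.8 tool_pos: [0.5007, 0.0877, 0.2334] ft: [-0.1, 0.2, 8.5]
```

Click one: the force peaked at 20 N at z 0.2435 (0.205 rad down), then fell to 8.5 N. I continue to the second.

```bash
f(){ tr '\n' ' ' | sed -E 's/tcp_rot.*ft_force/ft/;s/opening.*//'; echo; }
python3 -m handwheel '[[[-0.005,0,0.008],[0,0,0],0],[[-0.005,0,0.008],[0,0,0],0]]'|f
python3 -m handwheel '[[[-0.005,0,0.008],[0,0,0],0],[[-0.005,0,0.008],[0,0,0],0]]'|f
python3 -m handwheel '[[[-0.005,0,0.008],[0,0,0],0],[[-0.005,0,0.008],[0,0,0],0]]'|f
python3 -m handwheel '[[[-0.005,0,0.008],[0,0,0],0],[[-0.005,0,0.008],[0,0,0],0]]'|f
python3 -m handwheel '[[[-0.005,0,0.008],[0,0,0],0],[[-0.005,0,0.008],[0,0,0],0]]'|f
python3 -m handwheel '[[[-0.005,0,0.008],[0,0,0],0],[[-0.005,0,0.008],[0,0,0],0]]'|f
python3 -m handwheel '[[[-0.005,0,0.008],[0,0,0],0],[[-0.005,0,0.008],[0,0,0],0]]'|f
python3 -m handwheel '[[[-0.005,0,0.008],[0,0,0],0],[[-0.005,0,0.008],[0,0,0],0]]'|f
```

```text
time: 22.0 tool_pos: [0.4995, 0.0877, 0.2317] ft: [-1.1, -0.1, 8.9] 
time: 22.2 tool_pos: [0.4986, 0.0878, 0.2302] ft: [-1.7, -0.0, 10.6] 
time: 22.4 tool_pos: [0.4977, 0.0878, 0.2288] ft: [-0.5, 0.5, 12.1] 
time: 22.6 tool_pos: [0.4968, 0.0878, 0.2272] ft: [-0.7, 0.4, 11.5] 
time: 22.8 tool_pos: [0.496, 0.0879, 0.2259] ft: [-1.0, -0.1, 13.2] 
time: 23.0 tool_pos: [0.4953, 0.0879, 0.2247] ft: [-1.2, 0.6, 14.1] 
time: 23.2 tool_pos: [0.4948, 0.0879, 0.2238] ft: [-1.6, 0.7, 17.9] 
time: 23.4 tool_pos: [0.4938, 0.088, 0.2221] ft: [-0.5, 0.1, 13.8]
```

Click two: peak of 17.9 N at z 0.2238 (0.33 rad), now falling.

```bash
f(){ tr '\n' ' ' | sed -E 's/tcp_rot.*ft_force/ft/;s/opening.*//'; echo; }
python3 -m handwheel '[[[-0.0045,0,0.008],[0,0,0],0],[[-0.0045,0,0.008],[0,0,0],0]]'|f
python3 -m handwheel '[[[-0.0045,0,0.008],[0,0,0],0],[[-0.0045,0,0.008],[0,0,0],0]]'|f
python3 -m handwheel '[[[-0.0045,0,0.008],[0,0,0],0],[[-0.0045,0,0.008],[0,0,0],0]]'|f
python3 -m handwheel '[[[-0.0045,0,0.008],[0,0,0],0],[[-0.0045,0,0.008],[0,0,0],0]]'|f
python3 -m handwheel '[[[-0.0045,0,0.008],[0,0,0],0],[[-0.0045,0,0.008],[0,0,0],0]]'|f
python3 -m handwheel '[[[-0.004,0,0.008],[0,0,0],0],[[-0.004,0,0.008],[0,0,0],0]]'|f
python3 -m handwheel '[[[-0.004,0,0.008],[0,0,0],0],[[-0.004,0,0.008],[0,0,0],0]]'|f
python3 -m handwheel '[[[-0.004,0,0.008],[0,0,0],0],[[-0.004,0,0.008],[0,0,0],0]]'|f
```

```text
time: 23.6 tool_pos: [0.4924, 0.088, 0.2198] ft: [-1.1, -0.1, 10.6] 
time: 23.8 tool_pos: [0.4912, 0.0881, 0.2177] ft: [-0.8, 1.2, 9.7] 
time: 24.0 tool_pos: [0.4902, 0.0881, 0.2159] ft: [0.2, 0.7, 9.7] 
time: 24.2 tool_pos: [0.4893, 0.0881, 0.2142] ft: [-1.1, -0.4, 9.4] 
time: 24.4 tool_pos: [0.4885, 0.0882, 0.2125] ft: [-0.3, 0.7, 8.3] 
time: 24.6 tool_pos: [0.4876, 0.0882, 0.2108] ft: [0.7, -0.1, 8.6] 
time: 24.8 tool_pos: [0.4868, 0.0882, 0.2092] ft: [0.3, -0.5, 9.1] 
time: 25.0 tool_pos: [0.4863, 0.0882, 0.2079] ft: [0.5, -0.4, 11.1]
```

```bash
f(){ tr '\n' ' ' | sed -E 's/tcp_rot.*ft_force/ft/;s/opening.*//'; echo; }
python3 -m handwheel '[[[-0.0035,0,0.008],[0,0,0],0],[[-0.0035,0,0.008],[0,0,0],0]]'|f
python3 -m handwheel '[[[-0.0035,0,0.008],[0,0,0],0],[[-0.0035,0,0.008],[0,0,0],0]]'|f
python3 -m handwheel '[[[-0.0035,0,0.008],[0,0,0],0],[[-0.0035,0,0.008],[0,0,0],0]]'|f
python3 -m handwheel '[[[-0.0035,0,0.008],[0,0,0],0],[[-0.0035,0,0.008],[0,0,0],0]]'|f
python3 -m handwheel '[[[-0.0035,0,0.008],[0,0,0],0],[[-0.0035,0,0.008],[0,0,0],0]]'|f
```

```text
time: 25.2 tool_pos: [0.4855, 0.0883, 0.2063] ft: [0.1, 0.5, 11.7] 
time: 25.4 tool_pos: [0.4849, 0.0883, 0.2048] ft: [-0.2, 0.3, 11.8] 
time: 25.6 tool_pos: [0.4843, 0.0883, 0.2035] ft: [-1.9, -0.4, 12.9] 
time: 25.8 tool_pos: [0.4839, 0.0883, 0.2024] ft: [-1.7, -0.2, 14.9] 
time: 26.0 tool_pos: [0.4832, 0.0883, 0.2008] ft: [-0.6, 0.8, 14.9]
```

```bash
f(){ tr '\n' ' ' | sed -E 's/tcp_rot.*ft_force/ft/;s/opening.*//'; echo; }
python3 -m handwheel '[[[-0.003,0,0.008],[0,0,0],0],[[-0.003,0,0.008],[0,0,0],0]]'|f
python3 -m handwheel '[[[-0.003,0,0.008],[0,0,0],0],[[-0.003,0,0.008],[0,0,0],0]]'|f
python3 -m handwheel '[[[-0.003,0,0.008],[0,0,0],0],[[-0.003,0,0.008],[0,0,0],0]]'|f
python3 -m handwheel '[[[-0.003,0,0.008],[0,0,0],0],[[-0.003,0,0.008],[0,0,0],0]]'|f
python3 -m handwheel '[[[-0.003,0,0.008],[0,0,0],0],[[-0.003,0,0.008],[0,0,0],0]]'|f
```

```text
time: 26.2 tool_pos: [0.4823, 0.0884, 0.1988] ft: [-0.9, -0.3, 9.9] 
time: 26.4 tool_pos: [0.4816, 0.0884, 0.1971] ft: [-1.3, -0.4, 13.3] 
time: 26.6 tool_pos: [0.4809, 0.0884, 0.1954] ft: [-0.2, -0.5, 11.9] 
time: 26.8 tool_pos: [0.4803, 0.0885, 0.1936] ft: [-0.2, 0.1, 11.3] 
time: 27.0 tool_pos: [0.4796, 0.0885, 0.1918] ft: [-1.1, 0.4, 9.9]
```

Click three: peak of about 15 N at z≈0.2015, falling to 9.9 N. One more small step should reach the middle of the notch.

```bash
f(){ tr '\n' ' ' | sed -E 's/tcp_rot.*ft_force/ft/;s/opening.*//'; echo; }
python3 -m handwheel '[[[-0.002,0,0.007],[0,0,0],0],[[-0.002,0,0.007],[0,0,0],0],[[-0.002,0,0.007],[0,0,0],0]]'|f
python3 m.py 17 lever_knob lever_hinge
python3 - <<'E'
from h import *
c="scene"
w=grab(c,f"{c}17.png")[:,:,::-1]; cv2.imwrite(f'pics/{c}17c.png',cv2.resize(w[170:310,190:350],None,fx=5,fy=4,interpolation=cv2.INTER_CUBIC))
o=ctrl.get_obs();print(o["tool_pos"],o["ft_force"],o["time"])
E
```

```text
time: 27.3 tool_pos: [0.479, 0.0885, 0.1902] ft: [-1.6, 0.5, 10.5] 
[0.479  0.0885 0.1902] [[0.999, -0.037, 0.005], [-0.037, -0.999, -0.0], [0.005, -0.0, -1.0]]
lever_knob [250.1 220.3] 0.83 [0.518  0.0888 0.285 ]
27.45
[0.47900023 0.08852977 0.19021567] [-1.46783375 -0.25472591  9.50315218] 27.5
```

View pics/w17z.png

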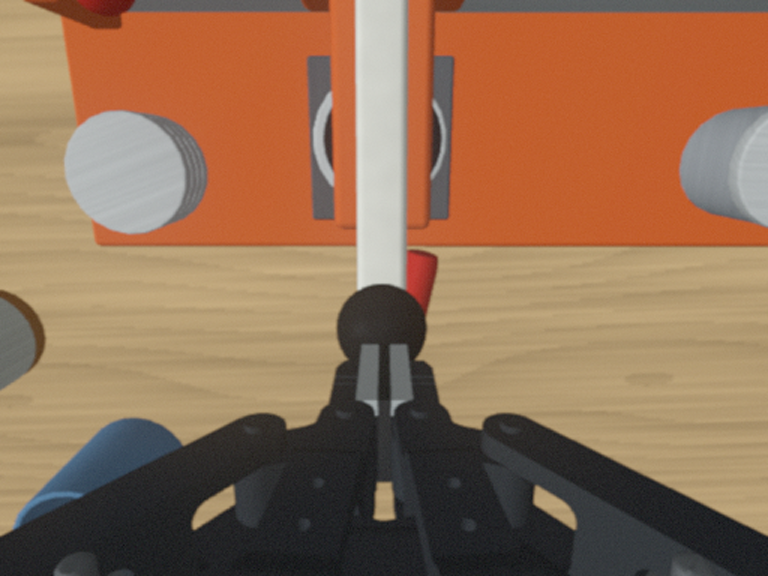

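View pics/scene17c.png

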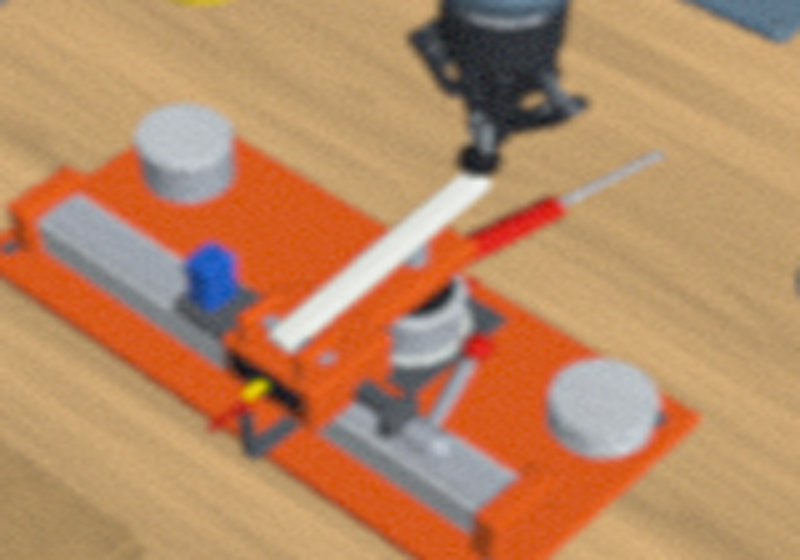

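The fingertips sit on the knob, the lever is about 0.528 rad down (middle of notch three ≈0.53), the clamp leans locked and the bystanders look untouched. I'll hold for a moment, check the pointer once more from the fixed cameras, and hand in.

```bash
python3 -m handwheel '[[[0,0,0],[0,0,0],0],[[0,0,0],[0,0,0],0],[[0,0,0],[0,0,0],0],[[0,0,0],[0,0,0],0],[[0,0,0],[0,0,0],0],[[0,0,0],[0,0,0],0]]'
python3 - <<'E'
from h import *
np.set_printoptions(precision=4,suppress=True)
grab("top","top18.png"); grab("scene","scene18.png")
for t in ["pointer","mark","clamp_knob","clamp_hinge","spare_tin","lids","screwdriver","tape"]:
    z=dict(pointer=.112,mark=.112,clamp_knob=.167,clamp_hinge=.088).get(t,0.)
    for c in("top","scene"):
        q=ctrl.pinpoint(c,t)
        if q: print(t,c,round(q[0]["confidence"],2),atz(ray(c,q[0]["centre"]),z))
o=ctrl.get_obs();print(o["tool_pos"],o["ft_force"],o["time"])
w=cv2.imread('pics/top18.png'); cv2.imwrite('pics/top18c.png',cv2.resize(w[100:250,150:310],None,fx=5,fy=4,interpolation=cv2.INTER_CUBIC))
E
```

```text
time: 28.1
tool_pos: [0.479, 0.0885, 0.1902]
tcp_rot: [[0.999, -0.037, 0.005], [-0.037, -0.999, -0.0], [0.005, -0.0, -1.0]]
ft_force: [-1.5, 0.3, 9.9]
opening: 0.0
pointer top 0.81 [0.7034 0.0846 0.112 ]
pointer scene 0.66 [0.7063 0.0794 0.112 ]
mark top 0.69 [0.7206 0.0827 0.112 ]
mark scene 0.93 [0.7137 0.0769 0.112 ]
clamp_knob top 0.65 [ 0.4665 -0.3944  0.167 ]
clamp_knob scene 0.56 [0.6081 0.1742 0.167 ]
clamp_hinge top 0.61 [0.6488 0.1833 0.088 ]
clamp_hinge scene 0.79 [0.6455 0.1876 0.088 ]
spare_tin top 0.87 [ 0.5363 -0.146   0.    ]
spare_tin scene 0.63 [ 0.5244 -0.1521  0.    ]
lids scene 0.83 [0.5188 0.2324 0.    ]
screwdriver scene 0.61 [0.3733 0.0944 0.    ]
tape top 0.88 [ 0.3296 -0.3075  0.    ]
tape scene 0.74 [0.6705 0.0447 0.    ]
[0.479  0.0885 0.1902] [0.1458 0.9547 8.4595] 29.0
```

View pics/top18c.png

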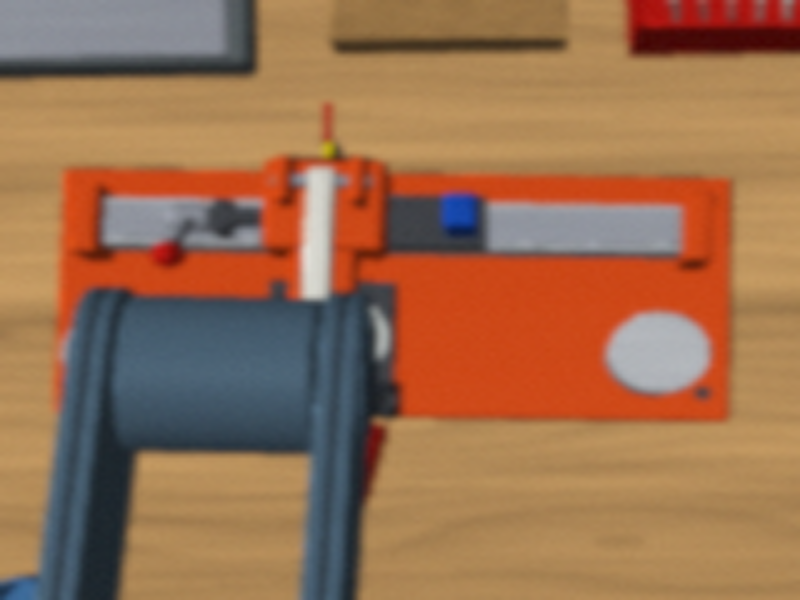

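The pointer (328,150 in the crop) lines up with the mark strip (327,120), the clamp leans locked, and the hold force is steady at about 9 N. I'm handing in.

```bash
python3 -c "
from workcell import ctrl
print(ctrl.close_job())"
```

```text
the job is handed in; nothing more can be done
None
```

The job is handed in at about 29 s, with the clamp locked at the mark and the lever held behind the third click. No verdict was reported.

**What I did:** I pushed the clamp over to its end stop and slid the head about 90 mm by the clamp knob. I then pushed the clamp back to its stop and pressed the lever down with shut fingers on the black knob.

**Last checks:**
- **Clicks:** the force peaked three times, at about 0.205, 0.33 and 0.46 rad. The lever is held at about 0.53 rad, my estimate of the middle of the third notch, with a steady push of 8–10 N.
- **Pointer:** it stood about 1 mm from the mark by my edge reading in the last wrist view. The networks said 2–3 mm; all are inside the 5 mm limit.
- **Clamp:** the wrist view before the lever push put the knob and hinge at locked. The final top and scene pictures show it still leaning that way.
- **Bystanders:** the screwdriver and spare tin looked unmoved. In the final top view the arm hid part of the lids, so I could not check them there. I did not check the mug, bowl and jar again.

**What disagreed or failed:**
- **Fingertip height:** the real fingertips stood about 27 mm higher than the reported tool position, so the first grip closed above the clamp knob. I measured this offset from the contact and used it from then on.
- **Slip while unlocking:** the second grip slipped off partway through, so I pushed the clamp instead.
- **Bad network readings:** in the last check one clamp knob reading and one tape reading were clearly wrong, and I ignored them.

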